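# Brake overhaul: rack rotors in the dryer, bin the levers, start

### The arm

A 6-joint arm with a two-finger parallel gripper is mounted at the origin on the work surface. World frame = base frame: x ahead of the robot, y to its left, z up, the work surface at z = 0. Lengths are in m, angles in rad, forces in N, time in s.
With the tool pointing down it reaches from about 0.35 to 0.775 m from the base axis. Payload 7.3 kg.
Tool frame: the origin (TCP) lies at the very end of the fingers, on their centre line; the grasp point (between the pads) lies 19 mm behind it; z points along the fingers, y is the direction in which the jaws open and shut (so a half turn about z gives the same grasp; the last joint's range is limited). The gripper opens to 92 mm and grips with 3 to 60 N. Pads are 19 mm wide; open, the fingers measure 130 mm over their backs; the gripper's body (75 mm by 190 mm) begins 47 mm behind the grasp point.
Start: joints at [-1.364, 0.342, 1.524, -0, 1.275, -0.146], TCP at [0.181, -0.493, 0.227] pointing down, gripper open.
Joint ranges: [-2.53, 2.53], [-0.77, 2.02], [0.04, 2.7], [-1, 4.14], [0.28, 2.66], [-3.11, 3.11]. Speed limits (rad/s): [2.57, 2.57, 3.14, 3.14, 3.14, 3.14].

### API

Orientations are given as [roll, pitch, yaw] about the fixed x, y, z axes, in that order (R = Rz(yaw) Ry(pitch) Rx(roll)).
In Python, from cell import robot gives the robot as it stands. The module is installed in compiled form; this text tells all that it offers.
- The arm moves only by the tool carry_out, never from a script. Its argument "series" is a list of rows, each an object with "jaw": the opening in per cent of the stroke, from 0 (shut) to 100 (fully open); "travel": the shift along the tool's x, y, z in units of 60 mm (1.0 is 60 mm), a list of three; "twist": the turn about the tool's z in units of 6 degrees (1.0 is 6 degrees). A call has 1 to 8 rows; each row shifts and turns the commanded pose from where the row before left it, along the tool's axes as they then stand; what a row does not reach is not made up. A row lasts 1/8 s, in which the tool goes at most 62.5 mm and 10.7 degrees, less where a joint would pass 70% of its speed; a pose out of reach is approached as far as the arm can. A call is refused whole if a number of a shift passes 1 or a number of a turn 1, either way. A call with a gripper value outside its range is refused whole. The fingers move at their own pace and stop on an object; "squeeze" is the grip in N (left out, the last holds). Time passes only in rows, so rows that do not move let the fingers close. It gives the time, the measured TCP pose, the force and the opening at its end, in the units of the state.
- robot.observe(): the state, without advancing time (a new reading comes with each control period).
- robot.read_camera(name): name is "scene" or "side" or "wrist"; returns the picture (420x560x3 uint8, blue, green, red); there is no depth.
- robot.calibration(name): a dict with "intrinsics" (3x3 intrinsics, pixels), "k1" (the pictures are not rectified: a ray, as slopes to the right and down, at radius r is drawn at 1 + k1 r^2 times it, then the intrinsics apply), "cam_to_world" (4x4, takes a point from camera to world coordinates); the wrist camera has in their place "tool_from_camera" (4x4, takes a point from camera to tool coordinates, whose origin is the TCP and whose axes are the flange's). Camera axes: x right, y up, looking along -z (the intrinsics and any distortion apply to the point x, -y, -z); pixel columns grow to the right and rows downward; lengths in m; the calibration is good to about 2 mm. A picture is of the moment at which its call begins: read the wrist's pose just before it. calibration takes no time and is no camera call.
- robot.hand_in(): hands the job in, once; it reports no verdict.
Trained networks look in the newest picture that a camera, given by its name, has taken for a name from the list of things; names that differ only in an ending like _2 or _b are one class to them, and where a whole thing is asked for, a point or a joint stands for the part that bears it (a point fixed in the world has none). Each returns a list of dicts, best first, with "score" (0 to 1); they miss things now and then, are a little off and sometimes report something else, mostly with a low value. They report only what shows in the picture. A call takes as long as a camera call. They do not tell look-alikes from the thing itself.
- robot.regions_of(camera, query): "pixels" (420x560 bool, what is visible of it) and "xy" ([column, row] in pixels, amid what is visible of it).
The state is a dict: "time": time; "qpos": joint angles; "qvel": joint speeds; "joint_efforts": joint torques, N m; "tool_pos": TCP position; "tool_rot": TCP orientation; "contact_force": force on the tool from outside, world axes, zero at the start; "torque": the same for the moment, N m; "opening": finger opening in m.
Only numpy, scipy, OpenCV 4.12 (cv2) and the standard library are available. Lean on these libraries where they do the work, as an engineer would, in place of code of your own. Each camera call takes 0.05 s, during which the arm holds its last target. There are 200 camera calls.

### The job

Get this washed batch of scooter brake parts away: slide every brake rotor flat and fully home into the dryer slot marked with its own carrier colour (red lowest, green middle, black top), and lay every left-hand brake lever in the blue bin and every right-hand one in the yellow bin. When all of that is done, press the green start button on top of the dryer fully down and let it come back up. Do not shift the yellow battery pack, the screwdriver or the tape roll.

Things in the scene. Friction and masses are not known exactly. Their poses are not given: they have to be found in the camera images.
- rotor_red_grip (a point): Centre of the upright red grip block of the red rotor's carrier: 36 mm along x, 14 mm thick across y, 26 mm tall; take it from above across the 14 mm. Rotor and carrier are one rigid piece, 180 mm long, about 110 g, with one flat underside 18 mm below this point; the grip's top is 13 mm above it. Axes: x from grip to disc, z up. May be absent.
- rotor_red_disc (a point): Centre of the red rotor's steel disc (red hub spot), 104 mm across and 5 mm thick, point half-way up: 110 mm from the grip centre along the rotor's own +x and 15.5 mm lower. A flat stem 26 mm wide, 5 mm thick joins disc and grip. May be absent.
- rotor_green_grip (a point): Centre of the upright green grip block of the green rotor's carrier: 36 mm along x, 14 mm thick across y, 26 mm tall; take it from above across the 14 mm. Rotor and carrier are one rigid piece, 180 mm long, about 110 g, with one flat underside 18 mm below this point; the grip's top is 13 mm above it. Axes: x from grip to disc, z up. May be absent.
- rotor_green_disc (a point): Centre of the green rotor's steel disc (green hub spot), 104 mm across and 5 mm thick, point half-way up: 110 mm from the grip centre along the rotor's own +x and 15.5 mm lower. A flat stem 26 mm wide, 5 mm thick joins disc and grip. May be absent.
- rotor_black_grip (a point): Centre of the upright black grip block of the black rotor's carrier: 36 mm along x, 14 mm thick across y, 26 mm tall; take it from above across the 14 mm. Rotor and carrier are one rigid piece, 180 mm long, about 110 g, with one flat underside 18 mm below this point; the grip's top is 13 mm above it. Axes: x from grip to disc, z up. May be absent.
- rotor_black_disc (a point): Centre of the black rotor's steel disc (black hub spot), 104 mm across and 5 mm thick, point half-way up: 110 mm from the grip centre along the rotor's own +x and 15.5 mm lower. A flat stem 26 mm wide, 5 mm thick joins disc and grip. May be absent.
- slot_red (a point): Lowest slot of the dryer, marked red on both front posts: the point where the disc's centre lies when it rests on the ledges, fully home (rim touching the back stop). Same axes as the dryer. Its mouth is 58 mm out along -x; discs slide in along +x. 112 mm wide, 12 mm high: ledges' tops 2.5 mm below this point, upper guides 9.5 mm above it.
- slot_green (a point): Middle slot of the dryer, marked green on both front posts: the point where the disc's centre lies when it rests on the ledges, fully home (rim touching the back stop). Same axes as the dryer. Its mouth is 58 mm out along -x; discs slide in along +x. 112 mm wide, 12 mm high: ledges' tops 2.5 mm below this point, upper guides 9.5 mm above it.
- slot_black (a point): Top slot of the dryer, marked black on both front posts: the point where the disc's centre lies when it rests on the ledges, fully home (rim touching the back stop). Same axes as the dryer. Its mouth is 58 mm out along -x; discs slide in along +x. 112 mm wide, 12 mm high: ledges' tops 2.5 mm below this point, upper guides 9.5 mm above it.
- lever_left_1_mid (a point): Left-hand brake lever, 125 mm long, 18 mm tall, 90 g, flat, red cap up. Point: mid straight aluminium blade, half-way up. x runs along the blade away from the black pivot block, z up. Blade 14 mm wide, free from x = -27 to 33 mm; then its tip bends to +y (left), ending at x = 70, y = +26 mm. Block 32 x 36 mm. Seen with the block nearest you, cap up, the tip bends to your left. May be absent.
- lever_left_2_mid (a point): Left-hand brake lever, 125 mm long, 18 mm tall, 90 g, flat, red cap up. Point: mid straight aluminium blade, half-way up. x runs along the blade away from the black pivot block, z up. Blade 14 mm wide, free from x = -27 to 33 mm; then its tip bends to +y (left), ending at x = 70, y = +26 mm. Block 32 x 36 mm. Seen with the block nearest you, cap up, the tip bends to your left. May be absent.
- lever_right_1_mid (a point): Right-hand brake lever, 125 mm long, 18 mm tall, 90 g, flat, red cap up. Point: mid straight aluminium blade, half-way up. x runs along the blade away from the black pivot block, z up. Blade 14 mm wide, free from x = -27 to 33 mm; then its tip bends to -y (right), ending at x = 70, y = -26 mm. Block 32 x 36 mm. Seen with the block nearest you, cap up, the tip bends to your right. May be absent.
- lever_right_2_mid (a point): Right-hand brake lever, 125 mm long, 18 mm tall, 90 g, flat, red cap up. Point: mid straight aluminium blade, half-way up. x runs along the blade away from the black pivot block, z up. Blade 14 mm wide, free from x = -27 to 33 mm; then its tip bends to -y (right), ending at x = 70, y = -26 mm. Block 32 x 36 mm. Seen with the block nearest you, cap up, the tip bends to your right. May be absent.
- bin_blue: Blue open bin for left-hand levers, fixed to the bench, outside 150 mm (its x) by 160 mm (its y), 45 mm tall, walls and floor 4 mm; origin at the centre of its underside. It stands left or right of the dryer.
- bin_yellow: Yellow open bin for right-hand levers, same make and origin as the blue one, on the other side of the dryer.
- dryer: Grey rotor dryer fixed to the bench: 124 mm deep (x), 150 mm wide (y), 205 mm tall; origin at the centre of its underside; front faces -x. Its three level slots are 40 mm apart, straight above one another; side ledges 14 mm wide, middle open, back stop a post 26 mm wide in the middle. A seated rotor's grip stands 52 mm in front of the face, so a filled slot hinders reaching lower ones from above: fill from the bottom up.
- start (a joint): Green spring button on top of the dryer: 0 up, 0.007 m fully down; about 4 N presses it fully; springs back.
- start_top (a point): Centre of the top face of the green start button, 32 mm across; it is pressed straight down.
- battery_pack: Bystander: yellow battery pack of cells lying in two layers, 110 x 66 mm, 37 mm tall, origin at the centre of its underside; 0.6 kg, loose.
- screwdriver: Bystander: screwdriver with a handle up to 30 mm thick, lying outside the right-hand bin; loose.
- tape_roll: Bystander: black tape roll, 70 mm across, 20 mm tall, outside the left-hand bin; loose.
There are look-alikes about, which are no part of the job. Leave any orange or turquoise look-alike of the part that bears lever_right_2_mid alone. What is shaped like the part that bears rotor_green_grip but pink is not meant.

How it is judged:
By the outcome, as a careful person would: the job done as asked, in the order asked, and still so for the second after the job is handed in, with the robot touching nothing.
Of rotor_red, rotor_green, rotor_black only 2 to 3 are there at a start; the rules pass over those that are not, and their reading is None.
Of lever_left_1, lever_left_2, lever_right_1, lever_right_2 only 3 to 4 are there at a start; the rules pass over those that are not, and their reading is None.
At some moment in a run one of lever_left_1, lever_left_2, lever_right_1, lever_right_2 may be knocked a few centimetres aside while the robot is not near it.
Once in a run the grip may slacken for a moment while it holds something.
It also fails if it takes over 210 s, if anything falls off the work surface, if the arm or the gripper's body presses on something with over 40 N, if the wrist force passes 120 N, or if a joint passes its speed limit or range.

## Working session

There is one attempt and no reset: what is moved stays moved. The work goes in short steps, Python scripts to look and compute and a tool call to move; the robot and the scene stay as the last step left them, time stands still between calls to the robot, and variables do not carry over. Pictures are saved under pics/ and viewed, about 12 in all and at most 16, crops included, and the job is handed in when it is done.

Besides the shell and the picture viewer there is one more tool, called after "Request:" as name([rows], argument=value, ...), one row to a line, values as JSON. carry_out: Moves the arm, as the interface text tells. Its arguments: {"type":"object","properties":{"series":{"type":"array"},"squeeze":{"type":"number"}},"required":["series"]}

```bash
mkdir -p pics; cat > h.py <<'E'
import numpy as np, cv2
from cell import robot
from scipy.spatial.transform import Rotation as R
def cam(name):
    c=robot.calibration(name); K=np.array(c["intrinsics"]);k1=c["k1"]
    if "cam_to_world" in c: T=np.array(c["cam_to_world"])
    else:
        s=robot.observe(); W=np.eye(4); W[:3,:3]=rot(s); W[:3,3]=s["tool_pos"]; T=W@np.array(c["tool_from_camera"])
    return K,k1,T
def rot(s):
    r=np.array(s["tool_rot"]); return R.from_euler("xyz",r).as_matrix() if r.size==3 else r
def ray(cm,uv):
    K,k1,T=cm
    p=cv2.undistortPoints(np.array([[uv]],float),K,np.array([k1,0,0,0.]))[0,0]
    d=T[:3,:3]@np.array([p[0],-p[1],-1]); return T[:3,3],d
def atz(cm,uv,z):
    o,d=ray(cm,uv); return o+d*(z-o[2])/d[2]
def proj(cm,P):
    K,k1,T=cm; P=np.atleast_2d(P)
    q=(P-T[:3,3])@T[:3,:3]; x=q[:,0]/-q[:,2]; y=-q[:,1]/-q[:,2]
    f=1+k1*(x*x+y*y); return np.c_[K[0,0]*x*f+K[0,2],K[1,1]*y*f+K[1,2]]
def st():
    s=robot.observe(); print({k:np.round(v,4).tolist() for k,v in s.items() if k in("time","qpos","tool_pos","tool_rot","contact_force","opening")}); return s
E
python3 - <<'E'
from h import *
st()
for n in("scene","side","wrist"):
    im=robot.read_camera(n); cv2.imwrite(f"pics/{n}0.png",im)
    K,k,T=cam(n); print(n,K.round(1).tolist(),k,T.round(3).tolist())
    for q in("rotor_red_grip","rotor_green_grip","rotor_black_grip","rotor_red_disc","lever_left_1_mid","lever_right_1_mid","dryer","bin_blue","bin_yellow","start_top","battery_pack","slot_red"):
        if n=="wrist": break
        for r in robot.regions_of(n,q): 
            print(q,round(r["score"],2),np.round(r["xy"]).tolist(),int(r["pixels"].sum()),end="; ")
        print()
E
```

```text
{'time': 0.0, 'qpos': [-1.364, 0.3427, 1.525, 0.0, 1.2754, -0.146], 'tool_pos': [0.1813, -0.4923, 0.226], 'tool_rot': [-3.1401, -0.0002, 0.3528], 'contact_force': [0.292, 0.1297, -0.6818], 'opening': 0.0918}
scene [[410.9, 0.0, 284.4], [0.0, 410.9, 215.9], [0.0, 0.0, 1.0]] -0.007500413846893389 [[0.036, -0.853, 0.521, 1.083], [0.999, 0.025, -0.027, 0.069], [0.01, 0.522, 0.853, 1.076], [0.0, 0.0, 0.0, 1.0]]

rotor_green_grip 0.88 [450.0, 249.0] 1173; rotor_green_grip 0.74 [332.0, 230.0] 1019; 
rotor_black_grip 0.7 [373.0, 231.0] 1065; 

lever_left_1_mid 0.52 [210.0, 220.0] 262; 
lever_right_1_mid 0.34 [252.0, 279.0] 4934; 
dryer 0.55 [251.0, 278.0] 4867; 
bin_blue 0.86 [331.0, 278.0] 3418; bin_blue 0.39 [373.0, 233.0] 1007; 
bin_yellow 0.61 [171.0, 282.0] 3674; bin_yellow 0.45 [251.0, 278.0] 4806; 
start_top 0.61 [250.0, 252.0] 162; start_top 0.49 [262.0, 220.0] 254; 
battery_pack 0.78 [171.0, 234.0] 921; 
slot_red 0.73 [252.0, 278.0] 4893; 
side [[467.9, 0.0, 280.6], [0.0, 467.9, 211.1], [0.0, 0.0, 1.0]] 0.04273525907569833 [[-0.965, 0.115, -0.234, 0.143], [-0.259, -0.511, 0.819, 1.262], [-0.026, 0.852, 0.523, 0.907], [0.0, 0.0, 0.0, 1.0]]

rotor_green_grip 0.97 [199.0, 370.0] 1642; rotor_green_grip 0.62 [270.0, 285.0] 821; 
rotor_black_grip 0.97 [251.0, 308.0] 1003; 
rotor_red_disc 0.71 [271.0, 180.0] 120; 
lever_left_1_mid 0.7 [300.0, 213.0] 235; 

dryer 0.71 [225.0, 207.0] 3458; 
bin_blue 0.82 [219.0, 265.0] 2341; 
bin_yellow 0.61 [265.0, 194.0] 816; 
start_top 0.5 [232.0, 175.0] 63; start_top 0.19 [216.0, 268.0] 2358; 
battery_pack 0.86 [299.0, 199.0] 454; battery_pack 0.25 [232.0, 177.0] 50; 
slot_red 0.82 [228.0, 209.0] 3540; 
wrist [[316.1, 0.0, 277.6], [0.0, 316.1, 205.8], [0.0, 0.0, 1.0]] -0.02765727897526998 [[0.346, 0.898, 0.272, 0.256], [-0.938, 0.331, 0.101, -0.466], [0.0, -0.29, 0.957, 0.384], [0.0, 0.0, 0.0, 1.0]]
```

View pics/scene0.png

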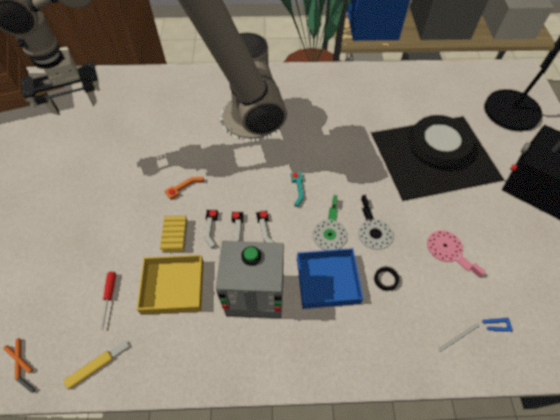

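View pics/side0.png

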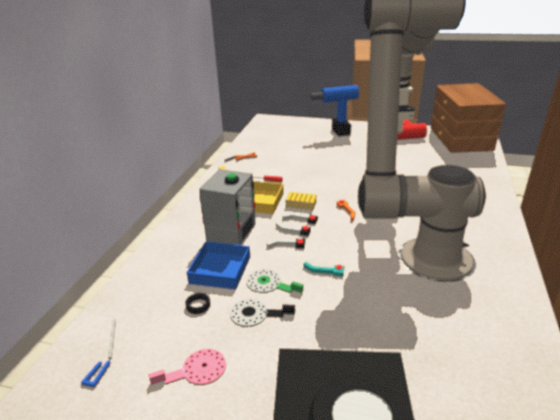

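The scene view shows a green rotor at (331,230), a black rotor at (375,232) and a pink look-alike at (450,250). There is no red rotor. Three red-capped levers lie at (210,225), (237,225) and (262,222), with orange and turquoise look-alikes at (185,187) and (298,188). The dryer is at (251,278), the blue bin at (331,278) and the yellow bin at (171,283).

```bash
python3 - <<'E'
from h import *
a=cv2.imread("pics/scene0.png")[190:325,130:410]; b=cv2.imread("pics/side0.png")[160:330,180:350]
a=cv2.resize(a,None,fx=2.8,fy=2.8,interpolation=3); 
cv2.imwrite("pics/c1.png",a)
cv2.imwrite("pics/c2.png",cv2.resize(b,None,fx=3.4,fy=3.4,interpolation=3))
s=cam("scene");d=cam("side")
for n,uv,z in [("green grip",(335,200),.031),("green disc",(331,234),.005),("black grip",(366,200),.031),("black disc",(376,233),.005),("capA",(212,214),.02),("capB",(238,216),.02),("capC",(263,214),.02),("btn",(250,253),.21),("blue",(331,278),.02),("yellow",(171,283),.02)]:
    print(n,atz(s,uv,z).round(3))
for n,uv,z in [("green grip",(297,288),.031),("green disc",(264,281),.005),("black grip",(288,310),.031),("black disc",(249,313),.005),("btn",(232,177),.21)]:
    print("side",n,atz(d,uv,z).round(3))
E
```

```text
green grip [0.393 0.259 0.031]
green disc [0.497 0.24  0.005]
black grip [0.396 0.354 0.031]
black disc [0.497 0.375 0.005]
capA [ 0.426 -0.115  0.02 ]
capB [ 0.435 -0.036  0.02 ]
capC [0.43  0.039 0.02 ]
btn [0.654 0.013 0.21 ]
blue [0.643 0.224 0.02 ]
yellow [ 0.644 -0.214  0.02 ]
side green grip [0.382 0.28  0.031]
side green disc [0.491 0.243 0.005]
side black grip [0.385 0.371 0.031]
side black disc [0.492 0.38  0.005]
side btn [0.663 0.001 0.21 ]
```

View pics/c1.png

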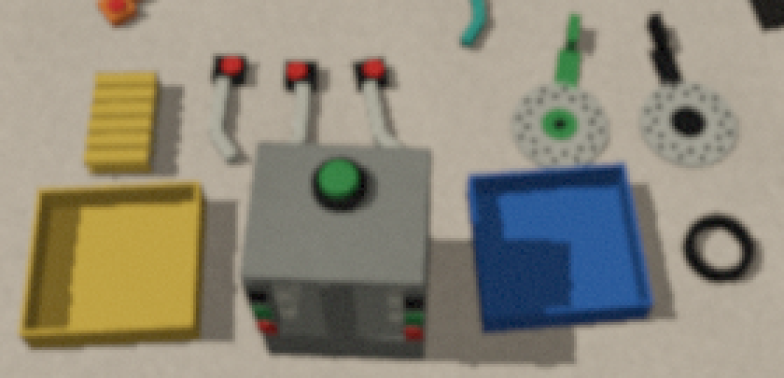

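View pics/c2.png

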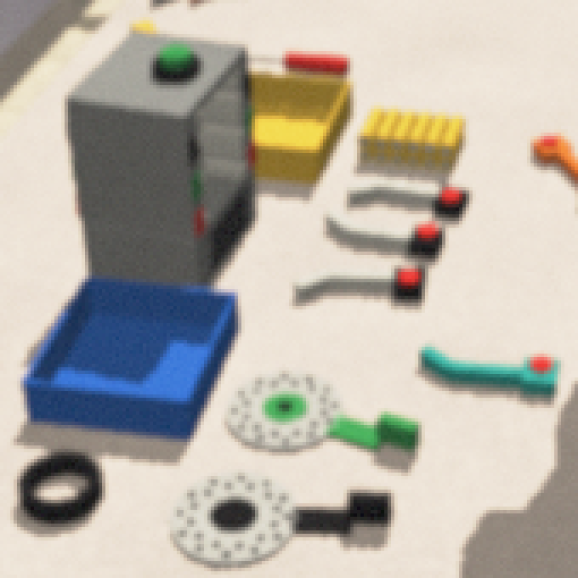

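The dryer's open front faces the robot (-x). Side-view tips suggest that levers A (y≈-0.115) and C (y≈0.04) bend to +y, so they are left-hand, and B (y≈-0.036) bends to -y, so it is right-hand. I'll confirm this with the wrist camera from above.

Request:
carry_out([
  {"jaw":45,"travel":[1,0,-0.5],"twist":0.84},
  {"jaw":45,"travel":[1,0,-0.5],"twist":0.84},
  {"jaw":45,"travel":[0.8,0,-0.5],"twist":0.84},
  {"jaw":45,"travel":[0,-1,-0.3],"twist":0.84},
  {"jaw":45,"travel":[0,-1,0],"twist":0},
  {"jaw":45,"travel":[0,-1,0],"twist":0},
  {"jaw":45,"travel":[0,-1,0],"twist":0},
  {"jaw":45,"travel":[0,-1,0],"twist":0},
], squeeze=40)

```text
time: 2.35
tool_pos: [0.3292, -0.1488, 0.3307]
tool_rot: [3.141, -0.001, 0.0]
contact_force: [0.6, 0.5, 0.9]
opening: 0.0415
```

Request:
carry_out([
  {"jaw":45,"travel":[0,-1,0],"twist":0},
  {"jaw":45,"travel":[0,-0.8,0],"twist":0},
  {"jaw":45,"travel":[0,0,0],"twist":0},
  {"jaw":45,"travel":[0,0,0],"twist":0},
])

```text
time: 2.85
tool_pos: [0.3296, -0.0429, 0.3307]
tool_rot: [3.141, -0.0, 0.002]
contact_force: [-0.5, -0.6, 0.5]
opening: 0.0415
```

```bash
python3 - <<'E'
from h import *
st(); c=cam("wrist"); np.savez("w1.npz",K=c[0],k=c[1],T=c[2]); cv2.imwrite("pics/w1.png",robot.read_camera("wrist"))
E
```

```text
{'time': 2.85, 'qpos': [-0.3609, -0.1013, 1.7549, -0.0005, 1.4874, 1.2082], 'tool_pos': [0.3296, -0.0429, 0.3307], 'tool_rot': [3.1408, -0.0005, 0.0017], 'contact_force': [-0.5313, -0.6196, 0.4974], 'opening': 0.0415}
```

View pics/w1.png

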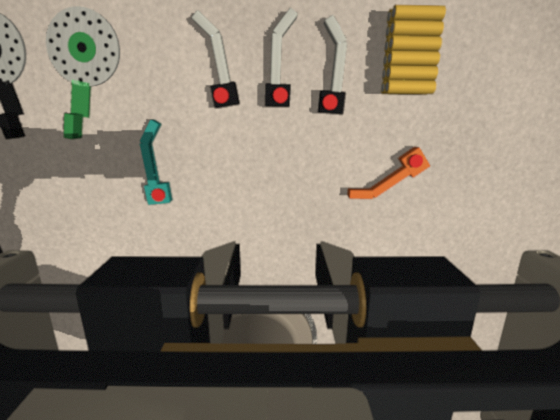

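Confirmed from above: C (cap 222,96) and A (cap 331,102) bend left, so they are left-hand. B (cap 280,95) bends right. The orange lever at (416,160) and the turquoise one at (158,195) are the look-alikes to leave.

```bash
cat >> h.py <<'E'
def levers(im,cm,lo=0.36,hi=0.6):
    """red caps on black blocks -> cap xy, straight blade direction from bright-grey pixels near the cap"""
    hsv=cv2.cvtColor(im,cv2.COLOR_BGR2HSV); h,s,v=cv2.split(hsv)
    red=(((h<6)|(h>172))&(s>170)&(v>90)).astype(np.uint8)
    n,l,stt,ce=cv2.connectedComponentsWithStats(red)
    out=[]
    for i in range(1,n):
        if stt[i,4]<40: continue
        # black ring around cap
        m=cv2.dilate((l==i).astype(np.uint8),np.ones((9,9)))>0
        m&=(l!=i)
        if np.median(v[m])>80: continue
        out.append(ce[i])
    return out
E
python3 - <<'E'
from h import *
z=np.load("w1.npz"); c=(z["K"],float(z["k"]),z["T"]); im=cv2.imread("pics/w1.png")
print([x.round(1).tolist() for x in levers(im,c)])
for n,p in dict(C=[(222,96),(221.5,82),(215,38)],B=[(280,95),(279,82),(277.5,36)],A=[(331,102),(334,88),(341,42)]).items():
    P=[atz(c,p[0],.02)]+[atz(c,q,.018) for q in p[1:]]
    d=P[2]-P[0]; print(n,[q.round(4)[:2].tolist() for q in P],"yaw",np.degrees(np.arctan2(d[1],d[0])).round(1),"len",np.linalg.norm(d[:2]).round(4))
for n,p in dict(gd=(82,47),gg=(74,124)).items(): print(n,atz(c,p,.005 if n=="gd" else .031).round(4))
E
```

```text
[[220.5, 94.9], [280.0, 94.6], [329.8, 101.6]]
C [[0.428, 0.0345], [0.4467, 0.0347], [0.5027, 0.0409]] yaw 4.9 len 0.075
B [[0.4294, -0.047], [0.4467, -0.0456], [0.5051, -0.0434]] yaw 2.7 len 0.0758
A [[0.4202, -0.1191], [0.4391, -0.1228], [0.4981, -0.1294]] yaw -7.5 len 0.0786
gd [0.4955 0.2318 0.005 ]
gg [0.391  0.2451 0.031 ]
```

Request:
carry_out([
  {"jaw":45,"travel":[0.4,-0.225,0.72],"twist":-0.2},
  {"jaw":45,"travel":[0.4,-0.225,0.72],"twist":-0.2},
  {"jaw":45,"travel":[0.4,-0.225,0.72],"twist":-0.2},
  {"jaw":45,"travel":[0.4,-0.225,0.72],"twist":-0.23},
  {"jaw":45,"travel":[0.4,-0.225,0.72],"twist":0},
  {"jaw":45,"travel":[0.4,-0.225,0.72],"twist":0},
  {"jaw":45,"travel":[0,0,0],"twist":0},
  {"jaw":45,"travel":[0,0,0],"twist":0},
])

```text
time: 3.9
tool_pos: [0.4692, 0.0442, 0.072]
tool_rot: [3.141, 0.0, 0.086]
contact_force: [0.3, 0.1, -0.3]
opening: 0.0415
```

```bash
python3 - <<'E'
from h import *
st(); c=cam("wrist"); im=robot.read_camera("wrist"); cv2.imwrite("pics/w2.png",im)
print([(u.round(0).tolist(),atz(c,u,.02).round(4).tolist()) for u in levers(im,c)])
E
```

```text
{'time': 3.9, 'qpos': [-0.0686, 0.4414, 1.8701, -0.0004, 0.83, 1.4161], 'tool_pos': [0.4692, 0.0442, 0.072], 'tool_rot': [3.1413, 0.0, 0.0864], 'contact_force': [0.2818, 0.125, -0.2873], 'opening': 0.0415}
[([283.0, 276.0], [0.4305, 0.0361, 0.02])]
```

View pics/w2.png

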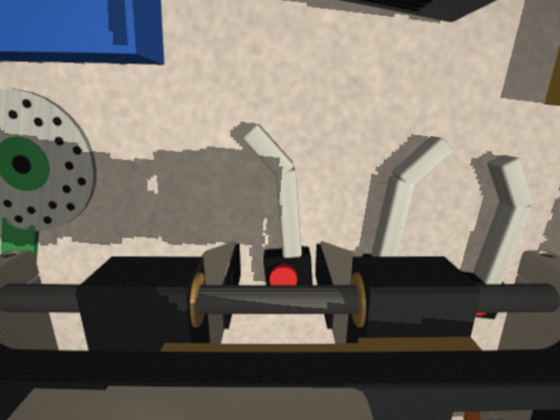

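Lever C (cap 283,276, blade 290,210) lies between the open fingers. I'm descending to close on it.

Request:
carry_out([
  {"jaw":45,"travel":[0.05,0.06,0.5],"twist":0},
  {"jaw":45,"travel":[0,0,0.45],"twist":0},
  {"jaw":45,"travel":[0,0,0.17],"twist":0},
  {"jaw":0,"travel":[0,0,0],"twist":0},
  {"jaw":0,"travel":[0,0,0],"twist":0},
  {"jaw":0,"travel":[0,0,0],"twist":0},
  {"jaw":0,"travel":[0,0,0],"twist":0},
  {"jaw":0,"travel":[0,0,-0.5],"twist":0},
], squeeze=40)

```text
time: 4.95
tool_pos: [0.471, 0.0423, 0.0335]
tool_rot: [-3.141, 0.004, 0.088]
contact_force: [0.4, 0.3, -0.1]
opening: 0.0133
```

```bash
python3 - <<'E'
from h import *
st(); s=cam("scene"); im=robot.read_camera("scene"); cv2.imwrite("pics/s1.png",im)
hsv=cv2.cvtColor(im,cv2.COLOR_BGR2HSV)
# bin & dryer geometry: outer mask extremes
for n,lo,hi,box in (("blue",(100,120,60),(125,255,255),(290,240,370,320)),("yellow",(18,110,80),(32,255,255),(130,240,210,320))):
    m=cv2.inRange(hsv,lo,hi); k=np.zeros_like(m); x0,y0,x1,y1=box; k[y0:y1,x0:x1]=m[y0:y1,x0:x1]
    # fit: full bin silhouette (box hull) vs mask
    from scipy.optimize import minimize
    cs=max(cv2.findContours(k,0,2)[0],key=cv2.contourArea); hull=cv2.convexHull(cs)
    H=np.zeros_like(m); cv2.fillConvexPoly(H,hull,1)
    B=np.array([[a*.075,b*.08,z] for a in(-1,1) for b in(-1,1) for z in(0,.045)])
    big=cv2.resize(H,None,fx=4,fy=4,interpolation=0)
    def cost(p):
        Rz=np.array([[np.cos(p[2]),-np.sin(p[2]),0],[np.sin(p[2]),np.cos(p[2]),0],[0,0,1]])
        q=proj(s,B@Rz.T+[p[0],p[1],0]); M=np.zeros_like(big); cv2.fillConvexPoly(M,cv2.convexHull(((q+.5)*4*16-8).astype(np.int32)),1,shift=4)
        return (M!=big).sum()/big.sum()
    y0={"blue":.224,"yellow":-.214}[n]
    r=minimize(cost,[.643,y0,0],method="Nelder-Mead",options=dict(initial_simplex=[[.643,y0,0],[.66,y0,0],[.643,y0+.015,0],[.643,y0,.08]]))
    print(n,r.x.round(4),round(r.fun,3))
E
```

```text
{'time': 4.95, 'qpos': [-0.0727, 0.5116, 1.8948, -0.0, 0.739, 1.4103], 'tool_pos': [0.471, 0.0423, 0.0335], 'tool_rot': [-3.141, 0.0038, 0.0878], 'contact_force': [0.4013, 0.2819, -0.0615], 'opening': 0.0133}
blue [0.6411 0.2162 0.0478] 0.058
yellow [ 0.6469 -0.2124  0.0201] 0.031
```

Request:
carry_out([
  {"jaw":0,"travel":[0,0,-0.9],"twist":0},
  {"jaw":0,"travel":[0,-0.8,-0.4],"twist":0},
  {"jaw":0,"travel":[0,-0.8,0],"twist":0},
  {"jaw":0,"travel":[0,-0.8,0],"twist":0},
  {"jaw":0,"travel":[0.2,-0.78,0],"twist":0.2},
  {"jaw":0,"travel":[0.94,0,0],"twist":0},
  {"jaw":0,"travel":[0.94,0,0],"twist":0},
  {"jaw":0,"travel":[0.94,0,0],"twist":0},
])

```text
time: 6.0
tool_pos: [0.6378, 0.2452, 0.1121]
tool_rot: [-3.142, -0.0, 0.068]
contact_force: [0.5, -0.1, -0.2]
opening: 0.0139
```

Request:
carry_out([
  {"jaw":0,"travel":[0,0,0],"twist":0},
  {"jaw":0,"travel":[0,0,0],"twist":0},
])

```text
time: 6.25
tool_pos: [0.6354, 0.2445, 0.1112]
tool_rot: [3.141, 0.002, 0.067]
contact_force: [0.2, 0.2, -1.5]
opening: 0.0138
```

```bash
python3 - <<'E'
from h import *
st(); c=cam("wrist"); np.savez("w3.npz",K=c[0],k=c[1],T=c[2]);im=robot.read_camera("wrist"); cv2.imwrite("pics/w3.png",im)
E
```

```text
{'time': 6.25, 'qpos': [0.2549, 0.7254, 1.191, 0.0001, 1.2274, 1.7588], 'tool_pos': [0.6354, 0.2445, 0.1112], 'tool_rot': [3.1413, 0.0022, 0.0669], 'contact_force': [0.2311, 0.1624, -1.4604], 'opening': 0.0138}
```

View pics/w3.png

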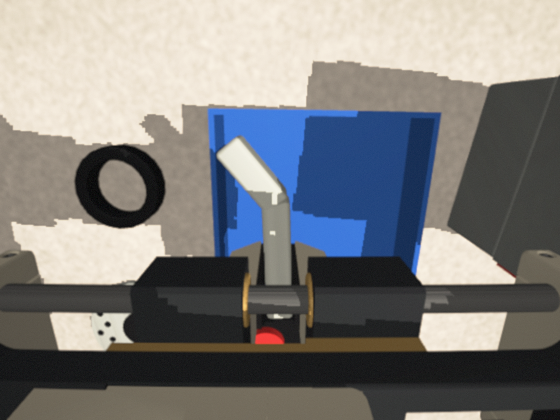

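The lever is held over the blue bin. The bin's far rim corners are at (208,108) and (440,114), and the dryer's side is at (490,90) to (450,225).

```bash
python3 - <<'E'
from h import *
z=np.load("w3.npz"); c=(z["K"],float(z["k"]),z["T"])
for p in((208,108),(440,114),(220,255),(419,255)): print(p,atz(c,p,.045).round(4))
for p in((450,225),(515,276)): print("dryer foot",atz(c,p,0).round(4))
print("dryer top",atz(c,(490,88),.205).round(4),atz(c,(560,75),.205).round(4),"floor pt",atz(c,(490,88),0).round(4))
print("tip",atz(c,(228,146),.12).round(4))
# triangulate button from scene+side
o1,d1=ray(cam("scene"),(250,253));o2,d2=ray(cam("side"),(232,177))
A=np.c_[d1,-d2];t=np.linalg.lstsq(A,o2-o1,rcond=None)[0];print("btn",(o1+d1*t[0]).round(4),(o2+d2*t[1]).round(4))
E
```

```text
(208, 108) [0.7125 0.2963 0.045 ]
(440, 114) [0.7195 0.1379 0.045 ]
(220, 255) [0.6036 0.2866 0.045 ]
(419, 255) [0.6138 0.1316 0.045 ]
dryer foot [0.625  0.0854 0.    ]
dryer foot [0.5771 0.0088 0.    ]
dryer top [0.7214 0.2089 0.205 ] [0.7249 0.1958 0.205 ] floor pt [0.7438 0.0787 0.    ]
tip [0.6968 0.2711 0.12  ]
btn [0.6575 0.0133 0.2172] [0.658  0.0137 0.2169]
```

Request:
carry_out([
  {"jaw":0,"travel":[-0.06,0,0.7],"twist":0},
  {"jaw":0,"travel":[0,0,0.65],"twist":0},
  {"jaw":0,"travel":[0,0,0.33],"twist":0},
  {"jaw":0,"travel":[0,0,0],"twist":0},
  {"jaw":29,"travel":[0,0,0],"twist":0},
  {"jaw":29,"travel":[0,0,0],"twist":0},
  {"jaw":29,"travel":[0,0,-0.7],"twist":0},
  {"jaw":29,"travel":[0,0,-0.9],"twist":0},
])

```text
time: 7.3
tool_pos: [0.6322, 0.2441, 0.1078]
tool_rot: [3.141, 0.002, 0.067]
contact_force: [0.6, -0.2, 1.1]
opening: 0.0266
```

```bash
python3 - <<'E'
from h import *
st(); im=robot.read_camera("scene"); cv2.imwrite("pics/s2.png",im[180:330,120:420]); s=cam("scene")
print([(u.round(0).tolist(),atz(s,u,.02).round(4).tolist()) for u in levers(im,s)])
E
```

```text
{'time': 7.3, 'qpos': [0.2556, 0.7227, 1.2062, -0.0001, 1.2148, 1.7597], 'tool_pos': [0.6322, 0.2441, 0.1078], 'tool_rot': [3.1411, 0.0021, 0.0668], 'contact_force': [0.5938, -0.2266, 1.0928], 'opening': 0.0266}
[]
```

Request:
carry_out([
  {"jaw":45,"travel":[-0.3,0,-0.8],"twist":0},
  {"jaw":45,"travel":[-0.85,-0.1,-0.4],"twist":0.3},
  {"jaw":45,"travel":[-0.85,-0.1,-0.4],"twist":0.3},
  {"jaw":45,"travel":[-0.85,0,-0.4],"twist":0},
  {"jaw":45,"travel":[-0.85,0,-0.4],"twist":0},
  {"jaw":45,"travel":[-0.85,0,0],"twist":0},
  {"jaw":45,"travel":[0,-0.5,0],"twist":0},
  {"jaw":45,"travel":[0,0,0],"twist":0},
])

```text
time: 8.35
tool_pos: [0.3589, 0.2805, 0.2524]
tool_rot: [-3.14, -0.002, 0.006]
contact_force: [1.4, -0.4, 0.8]
opening: 0.0413
```

Request:
carry_out([
  {"jaw":45,"travel":[0,0,0],"twist":0},
])

```text
time: 8.48
tool_pos: [0.3595, 0.2791, 0.2517]
tool_rot: [3.142, -0.001, 0.004]
contact_force: [-0.6, 0.3, 0.1]
opening: 0.0411
```

```bash
python3 - <<'E'
from h import *
st(); c=cam("wrist"); np.savez("w4.npz",K=c[0],k=c[1],T=c[2]);im=robot.read_camera("wrist"); cv2.imwrite("pics/w4.png",im)
E
```

```text
{'time': 8.475, 'qpos': [0.4918, 0.1922, 1.6598, -0.0004, 1.2888, 2.0583], 'tool_pos': [0.3595, 0.2791, 0.2517], 'tool_rot': [3.1416, -0.0008, 0.0044], 'contact_force': [-0.5621, 0.2822, 0.0851], 'opening': 0.0411}
```

View pics/w4.png

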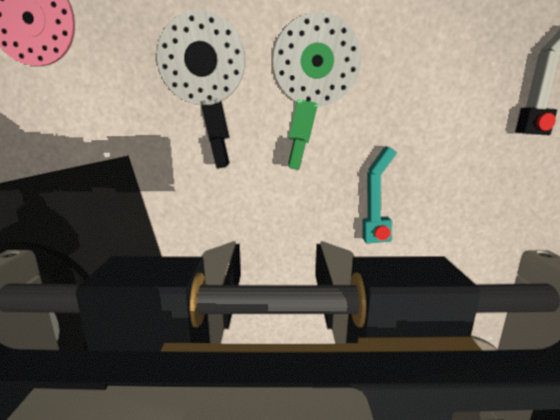

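The green rotor has its hub at (317,61) and grip at (297,153). The black one has its hub at (201,58) and grip at (221,153).

```bash
python3 - <<'E'
from h import *
z=np.load("w4.npz"); c=(z["K"],float(z["k"]),z["T"]); im=cv2.imread("pics/w4.png")
g=cv2.inRange(cv2.cvtColor(im,cv2.COLOR_BGR2HSV),(50,110,40),(80,255,255)); n,l,s,ce=cv2.connectedComponentsWithStats(g)
print([(s[i].tolist(),ce[i].round(1).tolist()) for i in range(1,n) if s[i,4]>60])
for n,hub,gt in(("green",(317,61),(297,153)),("black",(201,58),(221,153))):
    H=atz(c,hub,.005);G=atz(c,gt,.031);d=H-G
    print(n,H.round(4),G.round(4),"len",np.hypot(*d[:2]).round(4),"yaw",np.degrees(np.arctan2(d[1],d[0])).round(1), "grip from hub",(H[:2]-.11*d[:2]/np.hypot(*d[:2])).round(4))
cv2.imwrite("pics/c4.png",cv2.resize(im[0:190,140:380],None,fx=3.2,fy=3.2,interpolation=3))
E
```

```text
[([301, 43, 32, 35, 780], [316.7, 60.1]), ([289, 100, 27, 69, 1071], [300.8, 130.0])]
green [0.495  0.2325 0.005 ] [0.39   0.2554 0.031 ] len 0.1075 yaw -12.3 grip from hub [0.3875 0.256 ]
black [0.4979 0.3693 0.005 ] [0.3896 0.346  0.031 ] len 0.1107 yaw 12.1 grip from hub [0.3903 0.3461]
```

View pics/c4.png

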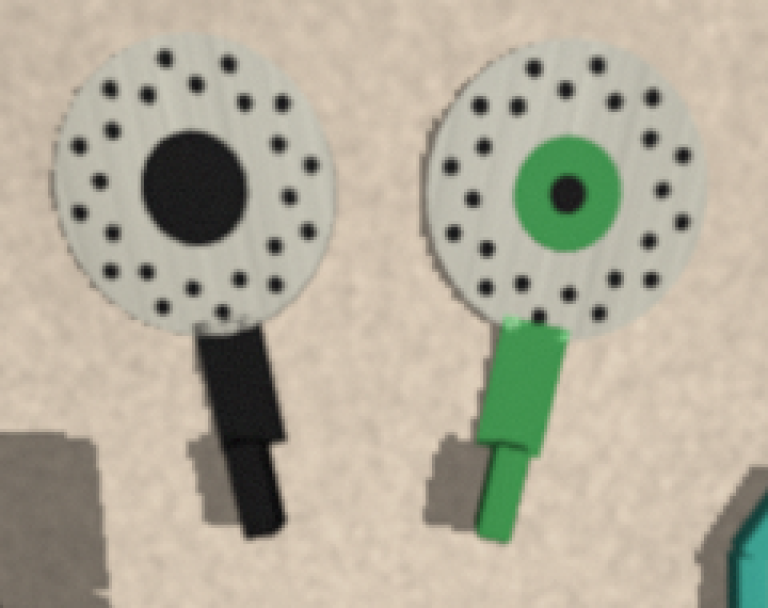

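Request:
carry_out([
  {"jaw":45,"travel":[0.14,0.09,0.8],"twist":0.51},
  {"jaw":45,"travel":[0.14,0.09,0.8],"twist":0.51},
  {"jaw":45,"travel":[0.1,0.09,0.8],"twist":0.51},
  {"jaw":45,"travel":[0.1,0.05,0.8],"twist":0.5},
  {"jaw":45,"travel":[0,0,0],"twist":0},
  {"jaw":45,"travel":[0,0,0],"twist":0},
])

```text
time: 9.28
tool_pos: [0.3877, 0.2584, 0.0607]
tool_rot: [-3.141, -0.001, -0.208]
contact_force: [-0.4, 0.5, -0.1]
opening: 0.0412
```

Request:
carry_out([
  {"jaw":45,"travel":[0,0.05,0.5],"twist":0},
  {"jaw":45,"travel":[0,0,0.44],"twist":0},
  {"jaw":45,"travel":[0,0,0],"twist":0},
  {"jaw":0,"travel":[0,0,0],"twist":0},
  {"jaw":0,"travel":[0,0,0],"twist":0},
  {"jaw":0,"travel":[0,0,0],"twist":0},
  {"jaw":0,"travel":[0,0,0],"twist":0},
  {"jaw":0,"travel":[0,0,-0.2],"twist":0},
], squeeze=55)

```text
time: 10.28
tool_pos: [0.3854, 0.255, 0.0149]
tool_rot: [3.14, 0.002, -0.209]
contact_force: [0.1, 0.2, -1.4]
opening: 0.0135
```

Request:
carry_out([
  {"jaw":0,"travel":[0,0,-0.6],"twist":0},
  {"jaw":0,"travel":[0,0,-0.9],"twist":0},
  {"jaw":0,"travel":[0.45,0.17,-0.7],"twist":-0.4},
  {"jaw":0,"travel":[0.45,0.17,-0.7],"twist":-0.4},
  {"jaw":0,"travel":[0.5,0.2,-0.7],"twist":-0.4},
  {"jaw":0,"travel":[0.5,0.2,-0.7],"twist":-0.4},
  {"jaw":0,"travel":[0.5,0.2,-0.7],"twist":-0.4},
  {"jaw":0,"travel":[0.6,0.2,-0.5],"twist":0},
])

```text
time: 11.28
tool_pos: [0.5583, 0.1694, 0.3479]
tool_rot: [-3.141, -0.002, 0.001]
contact_force: [1.1, -0.3, -1.7]
opening: 0.0135
```

Request:
carry_out([
  {"jaw":0,"travel":[0,0,0],"twist":0},
  {"jaw":0,"travel":[0,0,0],"twist":0},
])

```text
time: 11.52
tool_pos: [0.5568, 0.17, 0.3439]
tool_rot: [3.141, 0.003, 0.001]
contact_force: [-0.7, -0.7, -0.3]
opening: 0.0134
```

```bash
python3 - <<'E'
from h import *
st(); c=cam("wrist"); np.savez("w5.npz",K=c[0],k=c[1],T=c[2]);im=robot.read_camera("wrist"); cv2.imwrite("pics/w5.png",im)
cv2.imwrite("pics/side5.png",robot.read_camera("side"))
E
```

```text
{'time': 11.525, 'qpos': [0.1646, 0.3988, 1.1216, 0.0002, 1.624, 1.7345], 'tool_pos': [0.5568, 0.17, 0.3439], 'tool_rot': [3.1413, 0.0029, 0.0009], 'contact_force': [-0.7339, -0.6687, -0.3225], 'opening': 0.0134}
```

View pics/w5.png

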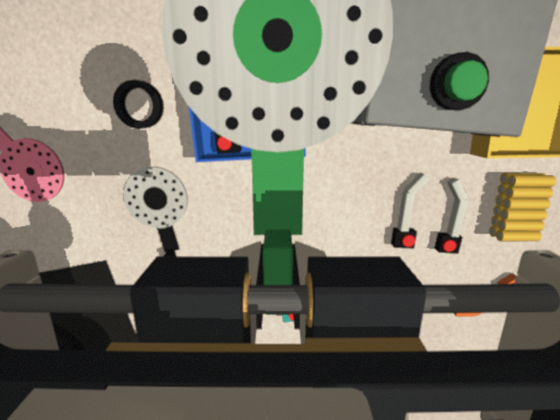

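The dryer's front top edge runs from (362,122) to the corner at (521,136), with the button at (466,80). The green rotor is held straight.

```bash
python3 - <<'E'
from h import *
z=np.load("w5.npz"); c=(z["K"],float(z["k"]),z["T"]); im=cv2.imread("pics/w5.png")
for p in((362,122),(440,129),(521,136),(541,40),(545,20)): print(p,atz(c,p,.205).round(4))
print("btn",atz(c,(467,79),.217).round(4))
zt=.3439-.004+.0025
print("hub",atz(c,(277.5,35),.3439-.004+.005).round(4),"grip end?")
# sharp edge fit of front top edge via gradient
g=cv2.cvtColor(im,cv2.COLOR_BGR2GRAY).astype(float)
pts=[]
for u in range(405,515,5):
    v0=122+(u-362)*14/159; col=g[int(v0)-8:int(v0)+9,u]; d=np.abs(np.diff(col)); v=(np.arange(len(d))*d**2).sum()/(d**2).sum()+int(v0)-8+.5; pts.append(atz(c,(u,v),.205)[:2])
pts=np.array(pts); k=np.polyfit(pts[:,1],pts[:,0],1); print("front edge x=%.4f + %.4f*y"%(k[1],k[0]),"resid",np.std(pts[:,0]-np.polyval(k,pts[:,1])).round(5),"yaw",np.degrees(np.arctan(-k[0])).round(2))
a=cv2.resize(cv2.imread("pics/scene0.png")[236:320,208:296],None,fx=6,fy=6,interpolation=3);b=cv2.resize(cv2.imread("pics/side0.png")[160:255,190:265],None,fx=5.3,fy=5.3,interpolation=3)
b=cv2.copyMakeBorder(b,0,max(0,a.shape[0]-b.shape[0]),0,0,0); a=a[:b.shape[0]] if a.shape[0]>b.shape[0] else a
print(a.shape,b.shape)
h=max(a.shape[0],b.shape[0]); f=lambda q:cv2.copyMakeBorder(q,0,h-q.shape[0],0,0,0)
o=np.hstack([f(a)[:, :400],f(b)]) if a.shape[1]+b.shape[1]>800 and 0 else cv2.resize(np.hstack([f(a),f(b)]),None,fx=.85,fy=.85)
cv2.imwrite("pics/c5.png",o); print(o.shape)
E
```

```text
(362, 122) [0.6254 0.0926 0.205 ]
(440, 129) [0.6196 0.02   0.205 ]
(521, 136) [ 0.614 -0.058  0.205]
(541, 40) [ 0.6959 -0.0586  0.205 ]
(545, 20) [ 0.7116 -0.0587  0.205 ]
btn [0.6619 0.0087 0.217 ]
hub [0.6682 0.1695 0.3449] grip end?
front edge x=0.6175 + 0.0762*y resid 0.00041 yaw -4.36
(504, 528, 3) (504, 398, 3)
(428, 787, 3)
```

View pics/c5.png

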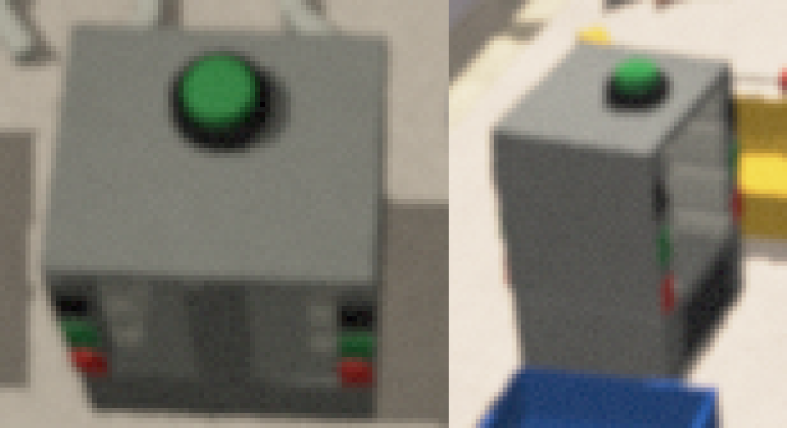

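```bash
python3 - <<'E'
from h import *
s=cam("scene");d=cam("side")
for n,p in dict(F_R=(222.1,241.9),F_L=(283.5,244.2),B_R=(216.8,288.9),B_L=(281.5,291.5)).items(): print("scene",n,atz(s,p,.205).round(4))
for n,p in dict(B_L=(200.3,189.5),F_L=(236.2,194.4),F_R=(253.1,174.4)).items(): print("side",n,atz(d,p,.205).round(4))
F=np.array([.6253,.092])
for n,p in dict(top=(236.2,194.4),black=(236.9,203.7),green=(237.8,214.4),red=(238.7,225)).items():
    o,v=ray(d,p); t=((F-o[:2])@v[:2])/(v[:2]@v[:2]); print(n,(o+v*t).round(4))
# side edge of dryer in wrist view
z=np.load("w5.npz"); c=(z["K"],float(z["k"]),z["T"]); im=cv2.imread("pics/w5.png"); 
for v in range(10,135,12): print(v,im[v,515:558:3].astype(int).mean(1).round(0).astype(int).tolist())
th=-.0761
for L in(0,.03,.06,.09,.124): print(L,proj(c,[[.614+L*np.cos(t),-.058+L*np.sin(t),.205] for t in(-.0761,0)]).round(0).tolist())
E
```

```text
scene F_R [ 0.62   -0.0542  0.205 ]
scene F_L [0.6306 0.0921 0.205 ]
scene B_R [ 0.7385 -0.061   0.205 ]
scene B_L [0.7492 0.0835 0.205 ]
side B_L [0.7349 0.0934 0.205 ]
side F_L [0.6144 0.0984 0.205 ]
side F_R [ 0.6049 -0.0404  0.205 ]
top [0.6181 0.0891 0.1994]
black [0.6185 0.0892 0.1661]
green [0.6185 0.0893 0.1267]
red [0.6186 0.0893 0.0866]
10 [135, 134, 131, 132, 132, 131, 130, 129, 130, 128, 129, 133, 131, 146, 184]
22 [134, 133, 133, 134, 132, 132, 131, 132, 133, 131, 130, 131, 149, 189, 190]
34 [136, 135, 135, 136, 134, 133, 136, 132, 134, 132, 133, 159, 191, 186, 187]
46 [135, 134, 134, 135, 133, 134, 136, 132, 133, 133, 161, 187, 181, 183, 187]
58 [140, 138, 136, 136, 136, 137, 135, 135, 134, 158, 170, 169, 168, 168, 168]
70 [137, 135, 135, 136, 135, 135, 136, 136, 168, 169, 170, 171, 171, 170, 169]
82 [136, 136, 135, 135, 135, 136, 134, 167, 172, 170, 171, 172, 170, 170, 170]
94 [136, 135, 135, 134, 136, 134, 170, 174, 173, 173, 174, 172, 172, 171, 172]
106 [139, 139, 137, 135, 137, 172, 172, 174, 174, 173, 173, 173, 173, 173, 171]
118 [137, 137, 138, 138, 175, 176, 174, 173, 174, 175, 174, 174, 172, 173, 92]
130 [137, 137, 142, 174, 175, 175, 175, 173, 175, 175, 173, 174, 173, 102, 93]
0 [[521.0, 136.0], [521.0, 136.0]]
0.03 [[530.0, 103.0], [528.0, 102.0]]
0.06 [[540.0, 67.0], [535.0, 67.0]]
0.09 [[550.0, 30.0], [542.0, 30.0]]
0.124 [[561.0, -14.0], [551.0, -15.0]]
```

```bash
python3 - <<'E'
from h import *
d=cam("side"); s=cam("scene")
def comps(f,box,name):
    im=cv2.imread(f); x0,y0,x1,y1=box; hsv=cv2.cvtColor(im,cv2.COLOR_BGR2HSV)
    for n,ms in(("red",[((0,120,60),(8,255,255)),((170,120,60),(180,255,255))]),("green",[((45,90,30),(85,255,255))]),("black",[((0,0,0),(180,255,38))])):
        m=sum(cv2.inRange(hsv,*q) for q in ms); k=np.zeros_like(m);k[y0:y1,x0:x1]=m[y0:y1,x0:x1]
        nn,l,st_,ce=cv2.connectedComponentsWithStats(k)
        for i in range(1,nn):
            if st_[i,4]>=4: print(name,n,st_[i].tolist(),ce[i].round(1).tolist())
comps("pics/side0.png",(228,178,258,240),"side"); comps("pics/scene0.png",(212,288,290,320),"scene")
im=cv2.imread("pics/side0.png"); g=im.mean(2).round().astype(int)
print("col237",g[185:260,236].tolist()); print("col253",g[168:240,253].tolist())
# vertical-line z lookup: row on edge -> z for +y front and -y front, back corners
for n,xy,c in(("side F_L",(.6254,.0926),d),("side F_R",(.614,-.058),d),("scene B_L",(.749,.083),s),("scene B_R",(.7376,-.067),s)):
    print(n,[(z,proj(c,[[*xy,z]])[0].round(1).tolist()) for z in(0,.08,.09,.12,.13,.16,.17,.205)])
E
```

```text
side red [253, 204, 2, 4, 8] [253.5, 205.5]
side red [238, 222, 2, 7, 10] [238.3, 225.3]
side green [228, 178, 8, 3, 20] [231.0, 178.8]
side green [237, 212, 2, 6, 7] [237.1, 214.7]
side black [228, 180, 9, 3, 14] [232.0, 181.4]
side black [243, 220, 9, 14, 39] [247.2, 226.3]
scene red [222, 304, 7, 6, 27] [225.1, 306.3]
scene red [274, 306, 7, 6, 30] [277.4, 308.7]
scene green [221, 299, 6, 5, 21] [223.5, 301.0]
scene green [275, 301, 6, 5, 25] [277.6, 303.4]
scene black [219, 294, 6, 4, 21] [221.6, 295.5]
scene black [275, 296, 6, 4, 22] [277.5, 297.6]
col237 [154, 163, 163, 165, 162, 153, 137, 114, 96, 80, 78, 75, 75, 74, 66, 60, 47, 40, 40, 39, 48, 43, 55, 61, 68, 75, 73, 74, 67, 69, 74, 69, 73, 75, 75, 79, 81, 80, 83, 80, 81, 85, 80, 88, 84, 88, 89, 88, 84, 81, 90, 82, 82, 84, 83, 87, 79, 86, 87, 97, 101, 81, 69, 62, 69, 70, 67, 65, 68, 74, 74, 77, 80, 79, 83]
col253 [224, 225, 225, 226, 223, 220, 216, 207, 186, 167, 176, 180, 160, 119, 82, 64, 57, 58, 55, 63, 66, 76, 84, 80, 80, 73, 69, 76, 80, 89, 91, 90, 92, 89, 80, 77, 69, 73, 75, 78, 81, 83, 81, 78, 72, 70, 67, 62, 66, 63, 
[... 203 characters left out ...]
, (0.13, [235.3, 213.8]), (0.16, [234.6, 205.7]), (0.17, [234.3, 202.9]), (0.205, [233.4, 193.1])]
side F_R [(0, [255.4, 223.4]), (0.08, [254.2, 204.0]), (0.09, [254.0, 201.6]), (0.12, [253.6, 194.0]), (0.13, [253.4, 191.5]), (0.16, [252.9, 183.7]), (0.17, [252.7, 181.1]), (0.205, [252.1, 171.8])]
scene B_L [(0, [281.0, 319.5]), (0.08, [281.1, 309.7]), (0.09, [281.1, 308.4]), (0.12, [281.1, 304.3]), (0.13, [281.1, 302.9]), (0.16, [281.2, 298.5]), (0.17, [281.2, 297.0]), (0.205, [281.3, 291.4])]
scene B_R [(0, [224.6, 317.1]), (0.08, [220.9, 307.1]), (0.09, [220.4, 305.8]), (0.12, [218.9, 301.6]), (0.13, [218.4, 300.2]), (0.16, [216.7, 295.7]), (0.17, [216.2, 294.2]), (0.205, [214.1, 288.6])]
```

Request:
carry_out([
  {"jaw":0,"travel":[-0.96,0,0],"twist":0.36},
  {"jaw":0,"travel":[-0.96,0,0],"twist":0.36},
  {"jaw":0,"travel":[0.04,0.58,0.7],"twist":0},
  {"jaw":0,"travel":[0.04,0.58,0.7],"twist":0},
  {"jaw":0,"travel":[0.04,0.58,0.7],"twist":0},
  {"jaw":0,"travel":[0.04,0.58,0.7],"twist":0},
  {"jaw":0,"travel":[0,0,0.7],"twist":0},
  {"jaw":0,"travel":[0,0,0],"twist":0},
])

```text
time: 12.62
tool_pos: [0.4388, 0.0329, 0.1327]
tool_rot: [-3.141, 0.008, -0.075]
contact_force: [-0.2, -0.4, -0.6]
opening: 0.0133
```

Request:
carry_out([
  {"jaw":0,"travel":[0,0,0.12],"twist":0},
  {"jaw":0,"travel":[0,0,0],"twist":0},
])

```text
time: 12.88
tool_pos: [0.4425, 0.033, 0.1287]
tool_rot: [3.141, -0.002, -0.073]
contact_force: [0.1, 0.8, -2.1]
opening: 0.0137
```

```bash
python3 - <<'E'
from h import *
st(); c=cam("wrist"); im=robot.read_camera("wrist")
sd=robot.read_camera("side"); a=cv2.resize(sd[150:260,180:310],None,fx=4,fy=4,interpolation=3)
b=cv2.resize(im,None,fx=.6,fy=.6,interpolation=3)
H=max(a.shape[0],b.shape[0]); f=lambda q:cv2.copyMakeBorder(q,0,H-q.shape[0],0,0,0)
cv2.imwrite("pics/c6.png",np.hstack([f(a)[:,:460],f(b)]))
hsv=cv2.cvtColor(im,cv2.COLOR_BGR2HSV); g=cv2.inRange(hsv,(50,110,40),(80,255,255)); n,l,s,ce=cv2.connectedComponentsWithStats(g)
print([(s[i].tolist(),ce[i].round(1).tolist(),atz(c,ce[i],.129).round(4).tolist()) for i in range(1,n) if s[i,4]>200])
E
```

```text
{'time': 12.875, 'qpos': [-0.0987, 0.3099, 1.88, -0.0001, 0.9498, 1.5456], 'tool_pos': [0.4425, 0.033, 0.1287], 'tool_rot': [3.1415, -0.0018, -0.0734], 'contact_force': [0.055, 0.8211, -2.1023], 'opening': 0.0137}
[([234, 0, 87, 82, 5215], [277.1, 37.9], [0.5527, 0.0245, 0.129]), ([252, 149, 51, 136, 5506], [277.4, 209.7], [0.4717, 0.0303, 0.129])]
```

View pics/c6.png

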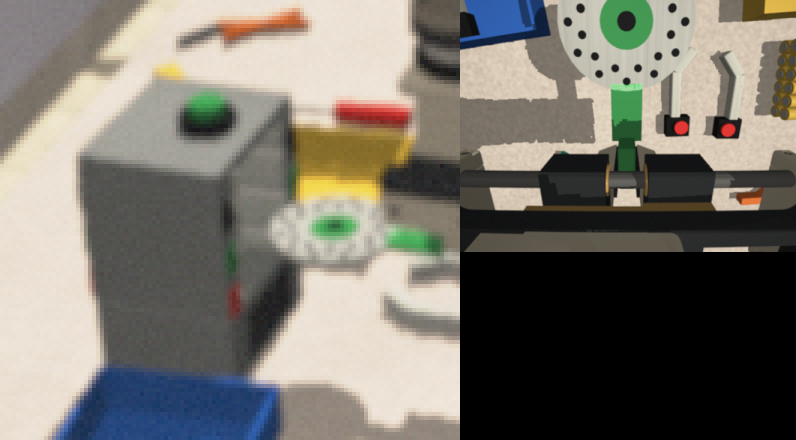

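The disc sits in front of the mouth, about 3 mm above the green mark. I'll lower it slightly and start sliding in while watching the force.

Request:
carry_out([
  {"jaw":0,"travel":[0,0.037,0.04],"twist":0.02},
  {"jaw":0,"travel":[0,0,0],"twist":0},
  {"jaw":0,"travel":[0.25,0,0],"twist":0},
  {"jaw":0,"travel":[0.2,0,0],"twist":0},
  {"jaw":0,"travel":[0.15,0,0],"twist":0},
  {"jaw":0,"travel":[0,0,0],"twist":0},
])

```text
time: 13.72
tool_pos: [0.4782, 0.0274, 0.1252]
tool_rot: [3.141, 0.0, -0.077]
contact_force: [0.0, -0.4, -1.2]
opening: 0.0136
```

Request:
carry_out([
  {"jaw":0,"travel":[0.25,0,0],"twist":0},
  {"jaw":0,"travel":[0.25,0,0],"twist":0},
  {"jaw":0,"travel":[0.25,0,0],"twist":0},
  {"jaw":0,"travel":[0,0,0],"twist":0},
])

```text
time: 14.22
tool_pos: [0.5228, 0.024, 0.1252]
tool_rot: [3.141, 0.0, -0.077]
contact_force: [-0.6, 0.8, 0.2]
opening: 0.0134
```

Request:
carry_out([
  {"jaw":0,"travel":[0.25,0,0],"twist":0},
  {"jaw":0,"travel":[0.25,0,0],"twist":0},
  {"jaw":0,"travel":[0,0,0],"twist":0},
  {"jaw":0,"travel":[0,0,0],"twist":0},
])

```text
time: 14.72
tool_pos: [0.5516, 0.0219, 0.1253]
tool_rot: [3.142, 0.001, -0.076]
contact_force: [0.1, 0.4, -0.2]
opening: 0.0133
```

Request:
carry_out([
  {"jaw":0,"travel":[0,0,0.025],"twist":0},
  {"jaw":0,"travel":[0,0,0.025],"twist":0},
  {"jaw":0,"travel":[0,0,0],"twist":0},
])

```text
time: 15.1
tool_pos: [0.5517, 0.0219, 0.1232]
tool_rot: [3.141, 0.0, -0.076]
contact_force: [-5.3, 0.8, 7.8]
opening: 0.0136
```

The ledge was felt at TCP z≈0.1237. I'll ease up and push home.

Request:
carry_out([
  {"jaw":0,"travel":[0,0,-0.015],"twist":0},
  {"jaw":0,"travel":[0.08,0,0],"twist":0},
  {"jaw":0,"travel":[0.06,0,0],"twist":0},
  {"jaw":0,"travel":[0.04,0,0],"twist":0},
  {"jaw":0,"travel":[0,0,0],"twist":0},
])

```text
time: 15.72
tool_pos: [0.5638, 0.0209, 0.1234]
tool_rot: [3.141, -0.001, -0.077]
contact_force: [-2.6, 0.7, 5.1]
opening: 0.0137
```

Request:
carry_out([
  {"jaw":0,"travel":[0.04,0,0],"twist":0},
  {"jaw":0,"travel":[0,0,0],"twist":0},
  {"jaw":0,"travel":[0,0,0],"twist":0},
])

```text
time: 16.1
tool_pos: [0.5652, 0.0208, 0.1234]
tool_rot: [3.141, 0.001, -0.076]
contact_force: [-5.8, -0.3, 7.1]
opening: 0.0136
```

Request:
carry_out([
  {"jaw":0,"travel":[0.03,0,0],"twist":0},
  {"jaw":0,"travel":[0,0,0],"twist":0},
  {"jaw":0,"travel":[0,0,0],"twist":0},
])

```text
time: 16.48
tool_pos: [0.5652, 0.0208, 0.1233]
tool_rot: [3.141, 0.005, -0.076]
contact_force: [-13.5, 1.0, 11.0]
opening: 0.0135
```

At x=0.5652 the tool stops advancing while the force climbs to -13 N, so the rotor is against the back stop. I'm releasing it.

Request:
carry_out([
  {"jaw":40,"travel":[0,0,0],"twist":0},
  {"jaw":40,"travel":[0,0,0],"twist":0},
  {"jaw":40,"travel":[0,0,-0.4],"twist":0},
  {"jaw":40,"travel":[0,0,-0.7],"twist":0},
  {"jaw":40,"travel":[-0.7,0,-0.5],"twist":0},
  {"jaw":40,"travel":[-0.7,0,-0.3],"twist":0},
  {"jaw":40,"travel":[0,0,0],"twist":0},
  {"jaw":40,"travel":[0,0,0],"twist":0},
])

```text
time: 17.48
tool_pos: [0.4846, 0.0269, 0.2371]
tool_rot: [3.141, -0.001, -0.077]
contact_force: [0.9, 0.7, 0.6]
opening: 0.0367
```

```bash
python3 - <<'E'
from h import *
st(); c=cam("wrist"); im=robot.read_camera("wrist")
hsv=cv2.cvtColor(im,cv2.COLOR_BGR2HSV); g=cv2.inRange(hsv,(50,110,40),(80,255,255)); n,l,s,ce=cv2.connectedComponentsWithStats(g)
print([(s[i].tolist(),ce[i].round(1).tolist(),atz(c,ce[i],.152).round(4).tolist()) for i in range(1,n) if s[i,4]>100])
sd=robot.read_camera("side"); a=cv2.resize(sd[150:260,180:310],None,fx=4,fy=4,interpolation=3)
b=cv2.resize(im,None,fx=.6,fy=.6,interpolation=3)
H=max(a.shape[0],b.shape[0]); f=lambda q:cv2.copyMakeBorder(q,0,H-q.shape[0],0,0,0)
cv2.imwrite("pics/c7.png",np.hstack([f(a)[:,:460],f(b)]))
print([(u.round(0).tolist(),atz(c,u,.02).round(4).tolist()) for u in levers(im,c)])
E
```

```text
{'time': 17.475, 'qpos': [-0.1025, 0.2601, 1.6115, -0.0001, 1.269, 1.545], 'tool_pos': [0.4846, 0.0269, 0.2371], 'tool_rot': [3.1415, -0.0009, -0.0767], 'contact_force': [0.8948, 0.669, 0.5843], 'opening': 0.0367}
[([260, 21, 35, 109, 2649], [277.3, 69.3], [0.5914, 0.0183, 0.152]), ([349, 33, 28, 10, 195], [362.3, 37.7], [0.6077, -0.0424, 0.152]), ([180, 34, 28, 9, 198], [194.0, 37.9], [0.6165, 0.0746, 0.152])]
[([203.0, 46.0], [0.6368, 0.0955, 0.02]), ([354.0, 46.0], [0.6244, -0.0671, 0.02]), ([74.0, 104.0], [0.5891, 0.2515, 0.02]), ([310.0, 220.0], [0.4294, -0.0107, 0.02]), ([395.0, 220.0], [0.42, -0.1178, 0.02])]
```

View pics/c7.png

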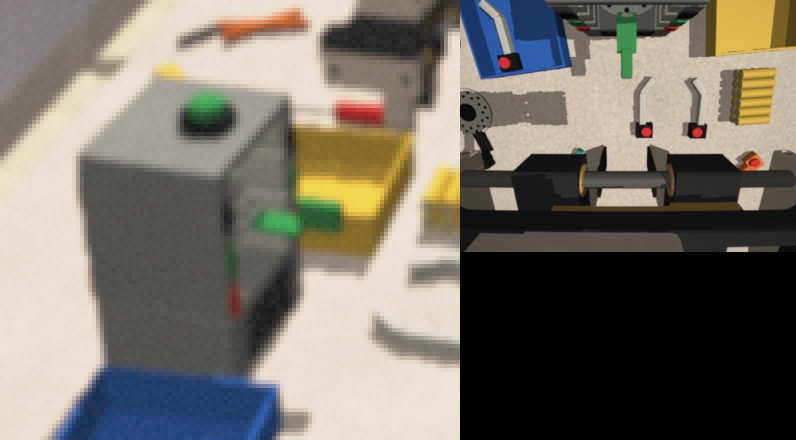

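The green rotor is seated in the green slot. Lever B has been knocked: its cap is now at y≈-0.011, where it was -0.047. The black rotor is next.

Request:
carry_out([
  {"jaw":45,"travel":[-0.17,-0.77,0.4],"twist":-0.39},
  {"jaw":45,"travel":[-0.17,-0.77,0.4],"twist":-0.39},
  {"jaw":45,"travel":[-0.17,-0.77,0.4],"twist":-0.39},
  {"jaw":45,"travel":[-0.17,-0.77,0.4],"twist":-0.39},
  {"jaw":45,"travel":[-0.17,-0.77,0.4],"twist":-0.39},
  {"jaw":45,"travel":[-0.17,-0.77,0.3],"twist":-0.4},
  {"jaw":45,"travel":[-0.17,-0.7,0.3],"twist":-0.4},
  {"jaw":45,"travel":[0,0,0],"twist":0},
])

```text
time: 18.58
tool_pos: [0.3967, 0.3434, 0.0786]
tool_rot: [3.14, 0.004, 0.216]
contact_force: [0.4, -0.4, -1.2]
opening: 0.041
```

```bash
python3 - <<'E'
from h import *
st(); c=cam("wrist"); im=robot.read_camera("wrist"); cv2.imwrite("pics/w8.png",im)
hsv=cv2.cvtColor(im,cv2.COLOR_BGR2HSV); g=cv2.inRange(hsv,(0,0,0),(180,255,50)); g[250:]=0; n,l,s,ce=cv2.connectedComponentsWithStats(g)
print([(s[i].tolist(),ce[i].round(1).tolist(),atz(c,ce[i],.005).round(4).tolist()) for i in range(1,n) if s[i,4]>400])
for r in robot.regions_of("wrist","rotor_black_grip")[:3]: print(r["score"],np.round(r["xy"]))
E
```

```text
{'time': 18.575, 'qpos': [0.5672, 0.5107, 1.714, 0.0003, 0.9212, 1.9223], 'tool_pos': [0.3967, 0.3434, 0.0786], 'tool_rot': [3.1404, 0.0041, 0.2155], 'contact_force': [0.3552, -0.3923, -1.1653], 'opening': 0.041}
[([242, 41, 56, 60, 2655], [269.6, 70.7], [0.4977, 0.3702, 0.005]), ([251, 135, 34, 115, 2878], [266.2, 187.9], [0.4172, 0.3557, 0.005]), ([0, 196, 118, 54, 6037], [56.3, 223.3], [0.354, 0.5115, 0.005])]
0.6 [270.  78.]
```

Request:
carry_out([
  {"jaw":45,"travel":[-0.09,-0.08,0.4],"twist":0},
  {"jaw":45,"travel":[0,0,0.5],"twist":0},
  {"jaw":45,"travel":[0,0,0.35],"twist":0},
  {"jaw":45,"travel":[0,0,0],"twist":0},
  {"jaw":0,"travel":[0,0,0],"twist":0},
  {"jaw":0,"travel":[0,0,0],"twist":0},
  {"jaw":0,"travel":[0,0,0],"twist":0},
  {"jaw":0,"travel":[0,0,0],"twist":0},
])

```text
time: 19.68
tool_pos: [0.3927, 0.3455, 0.007]
tool_rot: [-3.141, -0.001, 0.212]
contact_force: [0.0, 0.2, 4.8]
opening: 0.0137
```

Request:
carry_out([
  {"jaw":0,"travel":[0,0,-0.2],"twist":0},
  {"jaw":0,"travel":[0,0,-0.5],"twist":0},
  {"jaw":0,"travel":[0,0,-0.9],"twist":0},
  {"jaw":0,"travel":[0,0,-0.9],"twist":0},
  {"jaw":0,"travel":[0,0,0],"twist":0},
])

```text
time: 20.3
tool_pos: [0.3941, 0.3465, 0.161]
tool_rot: [-3.138, -0.009, 0.212]
contact_force: [0.5, -0.2, -1.7]
opening: 0.0134
```

Request:
carry_out([
  {"jaw":0,"travel":[0,0,-0.6],"twist":0.3},
  {"jaw":0,"travel":[0.066,0.76,0],"twist":0.41},
  {"jaw":0,"travel":[0.066,0.76,0],"twist":0.41},
  {"jaw":0,"travel":[0.066,0.76,0],"twist":0.41},
  {"jaw":0,"travel":[0.066,0.76,0],"twist":0.41},
  {"jaw":0,"travel":[0.066,0.76,0],"twist":0.41},
  {"jaw":0,"travel":[0.066,0.76,0],"twist":0.41},
  {"jaw":0,"travel":[0.066,0.76,0],"twist":0},
])

```text
time: 21.3
tool_pos: [0.4351, 0.0276, 0.1914]
tool_rot: [3.142, 0.002, -0.078]
contact_force: [0.9, -0.4, -0.9]
opening: 0.0135
```

Request:
carry_out([
  {"jaw":0,"travel":[0,0,0],"twist":0},
  {"jaw":0,"travel":[0,0,0],"twist":0},
])

```text
time: 21.55
tool_pos: [0.4355, 0.0293, 0.1917]
tool_rot: [-3.141, 0.002, -0.078]
contact_force: [1.1, 0.6, -0.8]
opening: 0.0136
```

```bash
python3 - <<'E'
from h import *
s=st(); c=cam("wrist"); im=robot.read_camera("wrist"); cv2.imwrite("pics/w9.png",im)
hsv=cv2.cvtColor(im,cv2.COLOR_BGR2HSV); g=cv2.inRange(hsv,(0,0,0),(180,255,50)); g[250:]=0; n,l,S,ce=cv2.connectedComponentsWithStats(g)
z=s["tool_pos"][2]-.007+.005
print([(S[i].tolist(),ce[i].round(1).tolist(),atz(c,ce[i],z).round(4).tolist()) for i in range(1,n) if S[i,4]>400])
# disc rim: bright pixels column extents
v=hsv[:,:,2]; 
E
```

```text
{'time': 21.55, 'qpos': [-0.1089, 0.217, 1.8054, 0.0003, 1.1209, 1.54], 'tool_pos': [0.4355, 0.0293, 0.1917], 'tool_rot': [-3.1413, 0.0017, -0.0782], 'contact_force': [1.1368, 0.5548, -0.8485], 'opening': 0.0136}
[([234, 0, 84, 91, 6037], [275.6, 44.7], [0.5432, 0.0212, 0.1897]), ([22, 31, 50, 37, 845], [52.1, 48.2], [0.5509, 0.1251, 0.1897]), ([252, 138, 75, 112, 4934], [278.9, 194.6], [0.4721, 0.0252, 0.1897]), ([395, 173, 38, 30, 561], [411.4, 186.7], [0.471, -0.0438, 0.1897])]
```

View pics/w9.png

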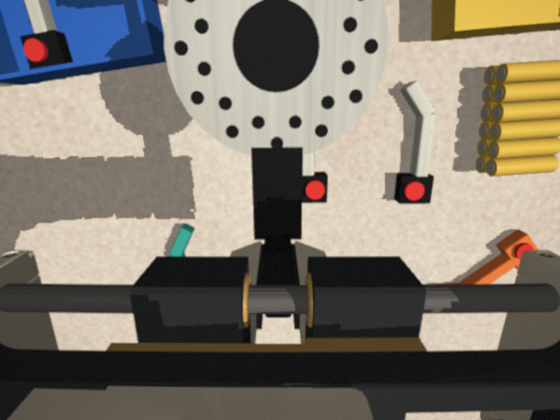

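The black rotor is held straight, with its hub at (276,45). I'm lowering it to the top slot and entering.

Request:
carry_out([
  {"jaw":0,"travel":[0,-0.02,0.38],"twist":0},
  {"jaw":0,"travel":[0,0,0],"twist":0},
  {"jaw":0,"travel":[0.25,0,0],"twist":0},
  {"jaw":0,"travel":[0.2,0,0],"twist":0},
  {"jaw":0,"travel":[0.15,0,0],"twist":0},
  {"jaw":0,"travel":[0.15,0,0],"twist":0},
  {"jaw":0,"travel":[0,0,0],"twist":0},
])

```text
time: 22.48
tool_pos: [0.4816, 0.0266, 0.1694]
tool_rot: [3.141, -0.0, -0.078]
contact_force: [-0.1, -1.2, -0.7]
opening: 0.0134
```

Request:
carry_out([
  {"jaw":0,"travel":[0.25,0,0],"twist":0},
  {"jaw":0,"travel":[0.25,0,0],"twist":0},
  {"jaw":0,"travel":[0.25,0,0],"twist":0},
  {"jaw":0,"travel":[0,0,0],"twist":0},
])

```text
time: 22.98
tool_pos: [0.5261, 0.0231, 0.1693]
tool_rot: [3.141, 0.0, -0.078]
contact_force: [-0.5, -0.4, -1.4]
opening: 0.0138
```

Request:
carry_out([
  {"jaw":0,"travel":[0.25,0,0],"twist":0},
  {"jaw":0,"travel":[0.2,0,0],"twist":0},
  {"jaw":0,"travel":[0,0,0],"twist":0},
  {"jaw":0,"travel":[0,0,0.025],"twist":0},
  {"jaw":0,"travel":[0,0,0],"twist":0},
])

```text
time: 23.6
tool_pos: [0.5522, 0.0212, 0.1678]
tool_rot: [3.142, 0.001, -0.078]
contact_force: [-0.3, 0.5, -1.0]
opening: 0.0135
```

Request:
carry_out([
  {"jaw":0,"travel":[0,0,0.015],"twist":0},
  {"jaw":0,"travel":[0,0,0],"twist":0},
  {"jaw":0,"travel":[0,0,0],"twist":0},
])

```text
time: 23.98
tool_pos: [0.5528, 0.0211, 0.1672]
tool_rot: [3.141, -0.0, -0.078]
contact_force: [-0.7, -0.0, -1.0]
opening: 0.0138
```

Request:
carry_out([
  {"jaw":0,"travel":[0.1,0,0],"twist":0},
  {"jaw":0,"travel":[0.1,0,0],"twist":0},
  {"jaw":0,"travel":[0.03,0,0],"twist":0},
  {"jaw":0,"travel":[0,0,0],"twist":0},
])

```text
time: 24.48
tool_pos: [0.5671, 0.02, 0.1671]
tool_rot: [3.142, -0.001, -0.078]
contact_force: [1.0, 0.1, -0.3]
opening: 0.0131
```

Request:
carry_out([
  {"jaw":0,"travel":[0,0,0.02],"twist":0},
  {"jaw":0,"travel":[0,0,0],"twist":0},
  {"jaw":0,"travel":[0.03,0,0],"twist":0},
  {"jaw":0,"travel":[0,0,0],"twist":0},
  {"jaw":0,"travel":[0,0,0],"twist":0},
])

```text
time: 25.1
tool_pos: [0.5679, 0.0199, 0.1664]
tool_rot: [3.141, 0.0, -0.077]
contact_force: [-4.7, 0.2, 6.9]
opening: 0.0138
```

Request:
carry_out([
  {"jaw":0,"travel":[0.03,0,0],"twist":0},
  {"jaw":0,"travel":[0,0,0],"twist":0},
  {"jaw":0,"travel":[0,0,0],"twist":0},
])

```text
time: 25.48
tool_pos: [0.5691, 0.0199, 0.1664]
tool_rot: [3.141, 0.002, -0.077]
contact_force: [-6.8, 0.5, 8.5]
opening: 0.0134
```

Request:
carry_out([
  {"jaw":0,"travel":[0.03,0,0],"twist":0},
  {"jaw":0,"travel":[0,0,0],"twist":0},
  {"jaw":0,"travel":[0,0,0],"twist":0},
])

```text
time: 25.85
tool_pos: [0.5691, 0.0199, 0.1664]
tool_rot: [3.141, 0.006, -0.077]
contact_force: [-13.1, -0.0, 11.6]
opening: 0.0137
```

Request:
carry_out([
  {"jaw":0,"travel":[0.02,0,0],"twist":0},
  {"jaw":0,"travel":[0,0,0],"twist":0},
  {"jaw":0,"travel":[0,0,0],"twist":0},
])

```text
time: 26.22
tool_pos: [0.5691, 0.0199, 0.1662]
tool_rot: [3.141, 0.009, -0.077]
contact_force: [-17.7, 1.0, 13.4]
opening: 0.0136
```

The tool stalls at x=0.5691 (expected about 0.569) with -17 N, so the black rotor is home. I'm releasing and backing off to look at the levers.

Request:
carry_out([
  {"jaw":40,"travel":[0,0,0],"twist":0},
  {"jaw":40,"travel":[0,0,0],"twist":0},
  {"jaw":40,"travel":[0,0,-0.4],"twist":0},
  {"jaw":40,"travel":[0,0,-0.7],"twist":0},
  {"jaw":40,"travel":[-0.8,0.1,-0.3],"twist":-0.3},
  {"jaw":40,"travel":[-0.8,0.35,0],"twist":-0.43},
  {"jaw":40,"travel":[-0.8,0.35,0],"twist":0},
  {"jaw":40,"travel":[-0.8,0.35,0],"twist":0},
])

```text
time: 27.22
tool_pos: [0.3786, -0.0439, 0.2497]
tool_rot: [3.141, -0.0, -0.001]
contact_force: [-0.0, -1.0, 0.3]
opening: 0.0368
```

Request:
carry_out([
  {"jaw":45,"travel":[0,0,0],"twist":0},
  {"jaw":45,"travel":[0,0,0],"twist":0},
])

```text
time: 27.48
tool_pos: [0.3808, -0.0436, 0.2502]
tool_rot: [3.141, -0.002, -0.002]
contact_force: [0.8, -0.2, -0.5]
opening: 0.0413
```

```bash
cat >> h.py <<'E'
def lever_pose(im,cm,u):
    """cap pixel -> mid xy, yaw: fit the blade's straight part as bright strip: search yaw maximising edge contrast"""
    P=atz(cm,u,.02)[:2]; g=cv2.GaussianBlur(im.mean(2),(3,3),0)
    hsv=cv2.cvtColor(im,cv2.COLOR_BGR2HSV).astype(float); sat=cv2.GaussianBlur(hsv[:,:,1],(3,3),0)
    best=None
    for a in np.radians(np.arange(-40,40.1,.5)):
        d=np.array([np.cos(a),np.sin(a)]);nn=np.array([-d[1],d[0]])
        for off in np.arange(-.004,.0041,.001):
            f=lambda lat:np.array([np.r_[P+d*t+nn*(off+lat),.018] for t in np.linspace(.02,.072,20)])
            S=lambda q:np.array([sat[int(round(y)),int(round(x))] if 0<=y<420 and 0<=x<560 else 99 for x,y in proj(cm,q)])
            sc=np.mean([S(f(l)).mean() for l in(-.005,0,.005)])-np.mean([S(f(l)).mean() for l in(-.011,.011)])
            if best is None or sc<best[0]: best=(sc,a,off,P+d*.043+nn*off)
    return best
E
python3 - <<'E'
from h import *
s=st(); c=cam("wrist"); im=robot.read_camera("wrist"); cv2.imwrite("pics/w10.png",im)
for u in levers(im,c):
    b=lever_pose(im,c,u); print(u.round(1),atz(c,u,.02).round(4),"score %.1f yaw %.1f off %.3f"%(b[0],np.degrees(b[1]),b[2]),"mid",b[3].round(4))
sc=robot.read_camera("scene"); cv2.imwrite("pics/s10.png",sc)
E
```

```text
{'time': 27.475, 'qpos': [-0.3148, 0.0547, 1.826, 0.0002, 1.2592, 1.2577], 'tool_pos': [0.3808, -0.0436, 0.2502], 'tool_rot': [3.1412, -0.0017, -0.0018], 'contact_force': [0.7894, -0.1933, -0.5478], 'opening': 0.0413}
[249.4 136.5] [ 0.4299 -0.0105  0.02  ] score -15.0 yaw 0.5 off 0.004 mid [ 0.4729 -0.0062]
[337.7 144.3] [ 0.4205 -0.1173  0.02  ] score -15.4 yaw -6.0 off -0.004 mid [ 0.4628 -0.1258]
```

View pics/w10.png

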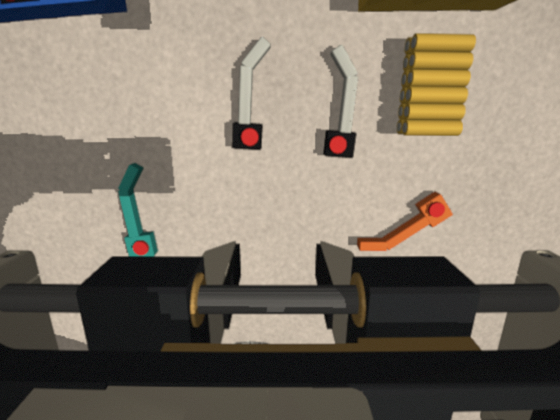

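B (cap 249,137) bends right and A (cap 338,144) bends left. Next is B, for the yellow bin, grasped a little nearer its block so the wrist stays clear of the seated rotor grips.

Request:
carry_out([
  {"jaw":45,"travel":[0.3,-0.15,0.75],"twist":0.25},
  {"jaw":45,"travel":[0.3,-0.16,0.75],"twist":0.25},
  {"jaw":45,"travel":[0.3,-0.16,0.75],"twist":0},
  {"jaw":45,"travel":[0.3,-0.16,0.75],"twist":0},
  {"jaw":45,"travel":[0.09,0,0.25],"twist":0},
  {"jaw":45,"travel":[0,0,0],"twist":0},
  {"jaw":45,"travel":[0,0,0],"twist":0},
])

```text
time: 28.45
tool_pos: [0.4591, -0.0086, 0.0561]
tool_rot: [3.141, -0.002, -0.054]
contact_force: [0.1, -0.2, -0.1]
opening: 0.0414
```

```bash
python3 - <<'E'
from h import *
s=st(); c=cam("wrist"); im=robot.read_camera("wrist"); cv2.imwrite("pics/w11.png",im)
for u in levers(im,c): print(u.round(1),atz(c,u,.02).round(4))
sat=cv2.cvtColor(im,cv2.COLOR_BGR2HSV)[:,:,1]
for v in(185,205,225): print(v,sat[v,210:350:5].tolist())
E
```

```text
{'time': 28.45, 'qpos': [-0.1859, 0.4509, 1.9184, -0.0002, 0.7704, 1.4386], 'tool_pos': [0.4591, -0.0086, 0.0561], 'tool_rot': [3.1412, -0.0019, -0.0536], 'contact_force': [0.1169, -0.1633, -0.1265], 'opening': 0.0414}
[281.6 274.2] [ 0.4305 -0.0105  0.02  ]
185 [39, 40, 40, 39, 39, 40, 39, 40, 41, 40, 35, 24, 24, 24, 25, 41, 41, 42, 40, 41, 40, 41, 39, 42, 39, 41, 42, 41]
205 [40, 41, 43, 37, 38, 39, 41, 40, 39, 40, 33, 24, 24, 22, 25, 40, 42, 40, 40, 41, 38, 42, 42, 40, 41, 41, 41, 40]
225 [41, 40, 40, 39, 38, 41, 40, 39, 40, 36, 33, 26, 22, 25, 29, 41, 41, 41, 43, 40, 41, 39, 41, 40, 39, 41, 40, 42]
```

Request:
carry_out([
  {"jaw":45,"travel":[0,-0.03,0.5],"twist":0},
  {"jaw":45,"travel":[0,0,0.37],"twist":0},
  {"jaw":45,"travel":[0,0,0],"twist":0},
  {"jaw":0,"travel":[0,0,0],"twist":0},
  {"jaw":0,"travel":[0,0,0],"twist":0},
  {"jaw":0,"travel":[0,0,0],"twist":0},
  {"jaw":0,"travel":[0,0,0],"twist":0},
  {"jaw":0,"travel":[0,0,-0.5],"twist":0},
], squeeze=45)

```text
time: 29.5
tool_pos: [0.4571, -0.0063, 0.0317]
tool_rot: [-3.141, 0.004, -0.054]
contact_force: [-0.1, -0.0, -0.7]
opening: 0.0135
```

Request:
carry_out([
  {"jaw":0,"travel":[0,0,-0.9],"twist":-0.3},
  {"jaw":0,"travel":[0,0.5,-0.6],"twist":-0.3},
  {"jaw":0,"travel":[0,0.95,0],"twist":0},
  {"jaw":0,"travel":[0,0.95,0],"twist":0},
  {"jaw":0,"travel":[0,0.95,0],"twist":0},
  {"jaw":0,"travel":[0.95,0,0],"twist":0},
  {"jaw":0,"travel":[0.95,0,0],"twist":0},
  {"jaw":0,"travel":[0.95,0,0],"twist":0},
])

```text
time: 30.5
tool_pos: [0.6318, -0.2064, 0.1224]
tool_rot: [-3.142, 0.001, 0.008]
contact_force: [0.7, -0.9, -0.5]
opening: 0.0135
```

Request:
carry_out([
  {"jaw":0,"travel":[0,0,0],"twist":0},
  {"jaw":0,"travel":[0,0,0],"twist":0},
])

```text
time: 30.75
tool_pos: [0.6295, -0.2056, 0.1217]
tool_rot: [-3.141, 0.002, 0.01]
contact_force: [-0.8, 0.2, -1.0]
opening: 0.0135
```

```bash
python3 - <<'E'
from h import *
s=st(); c=cam("wrist"); im=robot.read_camera("wrist"); cv2.imwrite("pics/w12.png",im)
hsv=cv2.cvtColor(im,cv2.COLOR_BGR2HSV); m=cv2.inRange(hsv,(18,110,50),(34,255,255)); m[250:]=0
n,l,S,ce=cv2.connectedComponentsWithStats(m); i=1+S[1:,4].argmax(); k=(l==i).astype(np.uint8)
h=cv2.convexHull(max(cv2.findContours(k,0,2)[0],key=cv2.contourArea)); a=cv2.approxPolyDP(h,6,True)[:,0]
print(S[i]); print([(p.tolist(),atz(c,p,.045).round(4)[:2].tolist()) for p in a])
for u in levers(im,c): print("cap",u.round(1))
sat=hsv[:,:,1]; print([sat[v,190:370:6].tolist() for v in(150,200)])
E
```

```text
{'time': 30.75, 'qpos': [-0.4311, 0.6822, 1.2452, -0.0003, 1.2167, 1.1302], 'tool_pos': [0.6295, -0.2056, 0.1217], 'tool_rot': [-3.1408, 0.0024, 0.0097], 'contact_force': [-0.8001, 0.1631, -0.9544], 'opening': 0.0135}
[  175    90   228   160 28637]
[([402, 91], [0.7225, -0.2925]), ([387, 249], [0.6017, -0.2951]), ([191, 248], [0.6011, -0.1364]), ([177, 93], [0.7195, -0.1347])]
cap [286.2 329. ]
[[175, 176, 168, 167, 167, 166, 166, 165, 165, 166, 165, 164, 166, 165, 160, 24, 26, 27, 25, 24, 28, 133, 163, 166, 165, 167, 173, 171, 168, 173], [171, 166, 169, 171, 174, 171, 176, 167, 165, 165, 167, 169, 166, 27, 25, 26, 27, 136, 167, 167, 167, 167, 166, 166, 166, 173, 173, 177, 174, 176]]
```

Lever B is held over the yellow bin, whose measured centre is (0.646,-0.215). I'm lowering and releasing.

Request:
carry_out([
  {"jaw":0,"travel":[-0.06,0,0.8],"twist":0},
  {"jaw":0,"travel":[0,0,0.7],"twist":0},
  {"jaw":0,"travel":[0,0,0.36],"twist":0},
  {"jaw":0,"travel":[0,0,0],"twist":0},
  {"jaw":35,"travel":[0,0,0],"twist":0},
  {"jaw":35,"travel":[0,0,0],"twist":0},
  {"jaw":35,"travel":[0,0,-0.7],"twist":0},
  {"jaw":35,"travel":[0,0,-0.9],"twist":0},
])

```text
time: 31.8
tool_pos: [0.6262, -0.2057, 0.1079]
tool_rot: [-3.141, 0.002, 0.009]
contact_force: [1.3, 0.1, -0.3]
opening: 0.0324
```

Request:
carry_out([
  {"jaw":35,"travel":[0,0,-0.5],"twist":0},
  {"jaw":45,"travel":[-0.9,0,0],"twist":0},
  {"jaw":45,"travel":[-0.95,0,0],"twist":0},
  {"jaw":45,"travel":[-0.95,0,0],"twist":0},
  {"jaw":45,"travel":[-0.1,-0.67,0],"twist":0.55},
  {"jaw":45,"travel":[0,-0.67,0.4],"twist":0.55},
  {"jaw":45,"travel":[0,0,0.6],"twist":0},
  {"jaw":45,"travel":[0,0,0],"twist":0},
])

```text
time: 32.8
tool_pos: [0.4533, -0.1264, 0.0764]
tool_rot: [-3.141, 0.003, -0.105]
contact_force: [-0.0, -0.5, 0.4]
opening: 0.0413
```

```bash
python3 - <<'E'
from h import *
s=st(); c=cam("wrist"); im=robot.read_camera("wrist"); cv2.imwrite("pics/w13.png",im)
for u in levers(im,c): print(u.round(1),atz(c,u,.02).round(4))
sat=cv2.cvtColor(im,cv2.COLOR_BGR2HSV)[:,:,1]
for v in(165,185,205,225): print(v,sat[v,210:350:5].tolist())
E
```

```text
{'time': 32.8, 'qpos': [-0.4349, 0.4349, 1.8649, -0.0002, 0.845, 1.241], 'tool_pos': [0.4533, -0.1264, 0.0764], 'tool_rot': [-3.1407, 0.0031, -0.105], 'contact_force': [-0.0222, -0.5055, 0.392], 'opening': 0.0413}
[269.2 267.4] [ 0.4198 -0.1171  0.02  ]
165 [42, 40, 42, 41, 40, 41, 41, 41, 41, 40, 39, 40, 24, 24, 25, 27, 42, 40, 43, 42, 40, 40, 40, 41, 42, 42, 43, 40]
185 [41, 42, 43, 38, 43, 40, 39, 37, 38, 39, 36, 41, 22, 24, 27, 26, 40, 42, 43, 40, 41, 41, 40, 42, 42, 39, 39, 39]
205 [41, 39, 42, 42, 44, 39, 39, 39, 39, 42, 41, 39, 25, 26, 26, 26, 41, 41, 40, 42, 39, 41, 42, 41, 40, 42, 42, 40]
225 [39, 41, 39, 41, 36, 40, 37, 42, 42, 40, 39, 42, 26, 24, 27, 27, 39, 40, 41, 41, 40, 39, 41, 39, 40, 39, 39, 38]
```

Request:
carry_out([
  {"jaw":45,"travel":[0,0,0.6],"twist":0},
  {"jaw":45,"travel":[0,0,0.6],"twist":0},
  {"jaw":45,"travel":[0,0,0],"twist":0},
  {"jaw":0,"travel":[0,0,0],"twist":0},
  {"jaw":0,"travel":[0,0,0],"twist":0},
  {"jaw":0,"travel":[0,0,0],"twist":0},
  {"jaw":0,"travel":[0,0,0],"twist":0},
  {"jaw":0,"travel":[0,0,-0.5],"twist":0},
])

```text
time: 33.85
tool_pos: [0.4532, -0.1267, 0.0344]
tool_rot: [-3.14, 0.004, -0.106]
contact_force: [0.5, -0.4, -0.4]
opening: 0.0133
```

Request:
carry_out([
  {"jaw":0,"travel":[0,0,-0.9],"twist":-0.5},
  {"jaw":0,"travel":[-0.5,0,-0.6],"twist":-0.51},
  {"jaw":0,"travel":[0,-0.95,0],"twist":0},
  {"jaw":0,"travel":[0,-0.95,0],"twist":0},
  {"jaw":0,"travel":[0,-0.95,0],"twist":0},
  {"jaw":0,"travel":[0,-0.95,0],"twist":0},
  {"jaw":0,"travel":[0,-0.95,0],"twist":0},
  {"jaw":0,"travel":[0,-0.95,0],"twist":0},
])

```text
time: 34.85
tool_pos: [0.4243, 0.2183, 0.1254]
tool_rot: [3.142, -0.001, 0.0]
contact_force: [1.0, 0.1, -0.6]
opening: 0.0135
```

Request:
carry_out([
  {"jaw":0,"travel":[0,0,0],"twist":0},
  {"jaw":0,"travel":[0,0,0],"twist":0},
])

```text
time: 35.1
tool_pos: [0.4241, 0.2162, 0.125]
tool_rot: [3.141, 0.001, 0.001]
contact_force: [-0.0, -0.6, -0.9]
opening: 0.0136
```

```bash
python3 - <<'E'
from h import *
s=st(); c=cam("wrist"); im=robot.read_camera("wrist"); cv2.imwrite("pics/w14.png",im)
for u in levers(im,c): print("cap",u.round(1),atz(c,u,.024).round(4))
E
```

```text
{'time': 35.1, 'qpos': [0.3104, 0.3688, 1.7996, -0.0005, 0.9739, 1.8806], 'tool_pos': [0.4241, 0.2162, 0.125], 'tool_rot': [3.1409, 0.0005, 0.001], 'contact_force': [-0.0051, -0.6371, -0.9304], 'opening': 0.0136}
cap [269.5 332.5] [0.2954 0.2232 0.024 ]
```

Moving in over the blue bin (x +0.20).

Request:
carry_out([
  {"jaw":0,"travel":[0.85,0,0],"twist":0},
  {"jaw":0,"travel":[0.85,0,0],"twist":0},
  {"jaw":0,"travel":[0.85,0,0],"twist":0},
  {"jaw":0,"travel":[0.8,0,0],"twist":0},
  {"jaw":0,"travel":[0,0,0],"twist":0},
  {"jaw":0,"travel":[0,0,0],"twist":0},
])

```text
time: 35.9
tool_pos: [0.6249, 0.2147, 0.1244]
tool_rot: [3.141, 0.002, -0.002]
contact_force: [-0.4, -0.0, -0.2]
opening: 0.0134
```

```bash
python3 - <<'E'
from h import *
s=st(); c=cam("wrist"); im=robot.read_camera("wrist"); cv2.imwrite("pics/w15.png",im)
E
```

```text
{'time': 35.9, 'qpos': [0.2151, 0.6767, 1.2476, -0.0001, 1.2194, 1.7881], 'tool_pos': [0.6249, 0.2147, 0.1244], 'tool_rot': [3.141, 0.0021, -0.0022], 'contact_force': [-0.4293, -0.0036, -0.1706], 'opening': 0.0134}
```

View pics/w15.png

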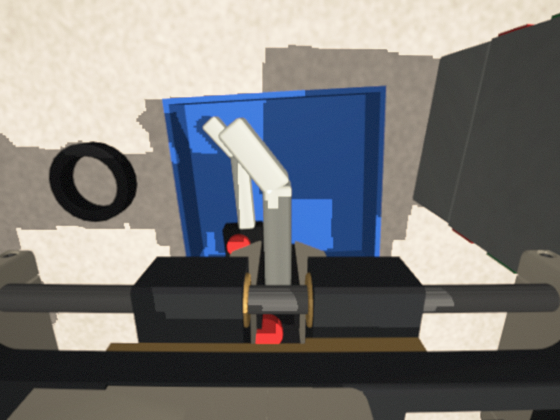

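Lever C lies in the bin (cap 238,244; blade bottom 245,225; tip 208,122) and A is held at the centre. I'll check the clearances before lowering. That is my 16th and last viewed picture.

```bash
python3 - <<'E'
from h import *
c=cam("wrist")
for n,p,z in(("Ccap",(238,243),.024),("Cblade bot",(246,225),.022),("Cbend",(237,150),.022),("Ctip",(208,122),.022),("binL",(165,100),.045),("binR",(385,88),.045),("inR",(380,92),.045),("Lwall",(186,255),.045),("Rwall",(380,255),.045),("A tip",(232,128),.124+.015),("Abend",(285,192),.139),("Acap",(270,331),.141)): print(n,atz(c,p,z).round(4))
E
```

```text
Ccap [0.5909 0.2496 0.024 ]
Cblade bot [0.6071 0.2422 0.022 ]
Cbend [0.6724 0.2476 0.022 ]
Ctip [0.6947 0.2699 0.022 ]
binL [0.7109 0.295  0.045 ]
binR [0.7188 0.1382 0.045 ]
inR [0.7161 0.1416 0.045 ]
Lwall [0.5893 0.2902 0.045 ]
Rwall [0.589  0.1299 0.045 ]
A tip [0.6962 0.2346 0.139 ]
Abend [0.667 0.211 0.139]
Acap [0.5911 0.2187 0.141 ]
```

Request:
carry_out([
  {"jaw":0,"travel":[0,0.28,0],"twist":0},
  {"jaw":0,"travel":[0,0,0.8],"twist":0},
  {"jaw":0,"travel":[0,0,0.7],"twist":0},
  {"jaw":0,"travel":[0,0,0.4],"twist":0},
  {"jaw":0,"travel":[0,0,0],"twist":0},
  {"jaw":0,"travel":[0,0,0],"twist":0},
])

```text
time: 36.7
tool_pos: [0.6254, 0.1989, 0.0117]
tool_rot: [3.141, -0.0, -0.0]
contact_force: [1.3, -0.5, -0.7]
opening: 0.0138
```

Request:
carry_out([
  {"jaw":29,"travel":[0,0,0],"twist":0},
  {"jaw":29,"travel":[0,0,0],"twist":0},
  {"jaw":29,"travel":[0,0,0],"twist":0},
  {"jaw":29,"travel":[0,0,-0.5],"twist":0},
  {"jaw":29,"travel":[0,-0.2,-0.8],"twist":0},
  {"jaw":29,"travel":[0,0,-0.9],"twist":0},
  {"jaw":29,"travel":[-0.8,0,-0.5],"twist":0},
  {"jaw":29,"travel":[-0.8,0,-0.5],"twist":0},
])

```text
time: 37.7
tool_pos: [0.5285, 0.2115, 0.2041]
tool_rot: [-3.141, -0.001, -0.0]
contact_force: [0.4, 0.1, 0.3]
opening: 0.0266
```

Request:
carry_out([
  {"jaw":0,"travel":[0,0,-0.9],"twist":0},
  {"jaw":0,"travel":[-0.5,0.4,-0.7],"twist":0},
  {"jaw":0,"travel":[0,0,0],"twist":0},
  {"jaw":0,"travel":[0,0,0],"twist":0},
])

```text
time: 38.2
tool_pos: [0.4995, 0.1876, 0.2987]
tool_rot: [-3.142, 0.0, -0.0]
contact_force: [0.7, -0.3, -0.4]
opening: 0.0002
```

```bash
python3 - <<'E'
from h import *
s=st(); c=cam("wrist"); im=robot.read_camera("wrist"); cv2.imwrite("pics/w16.png",im)
for u in levers(im,c): print("cap",u.round(1),atz(c,u,.024).round(4))
hsv=cv2.cvtColor(im,cv2.COLOR_BGR2HSV); g=cv2.inRange(hsv,(50,110,40),(80,255,255)); n,l,S,ce=cv2.connectedComponentsWithStats(g)
print("green",[(S[i].tolist(),ce[i].round(1).tolist(),atz(c,ce[i],.217).round(4).tolist()) for i in range(1,n) if S[i,4]>100])
for q in("lever_left_1_mid","start_top","dryer"):
    for r in robot.regions_of("wrist",q): print(q,round(r["score"],2),np.round(r["xy"]).tolist(),int(r["pixels"].sum()))
sc=robot.read_camera("scene"); cv2.imwrite("pics/s16.png",sc); print("scene caps",[u.round(0).tolist() for u in levers(sc,cam("scene"))])
E
```

```text
{'time': 38.2, 'qpos': [0.2156, 0.3129, 1.3674, 0.0, 1.4613, 1.7866], 'tool_pos': [0.4995, 0.1876, 0.2987], 'tool_rot': [-3.1416, 0.0001, -0.0003], 'contact_force': [0.6862, -0.3391, -0.3688], 'opening': 0.0002}
cap [262.7 101. ] [0.5902 0.2063 0.024 ]
cap [229.9 102.1] [0.5888 0.249  0.024 ]
green [([517, 0, 43, 12, 355], [537.9, 4.2], [0.6493, 0.0097, 0.217]), ([431, 58, 29, 85, 1649], [445.2, 101.4], [0.5852, 0.0652, 0.217]), ([375, 61, 24, 6, 102], [387.3, 63.3], [0.6104, 0.11, 0.217]), ([500, 74, 33, 5, 111], [518.1, 75.8], [0.6033, 0.0146, 0.217])]
lever_left_1_mid 0.92 [266.0, 78.0] 1662
lever_left_1_mid 0.45 [454.0, 36.0] 14799
start_top 0.56 [537.0, 6.0] 371
scene caps [[324.0, 260.0], [339.0, 259.0]]
```

Request:
carry_out([
  {"jaw":0,"travel":[0.1,0.75,-0.1],"twist":0},
  {"jaw":0,"travel":[0.1,0.75,-0.1],"twist":0},
  {"jaw":0,"travel":[0.1,0.75,-0.1],"twist":0},
  {"jaw":0,"travel":[0.1,0.75,0],"twist":0},
  {"jaw":0,"travel":[0,0,0],"twist":0},
  {"jaw":0,"travel":[0,0,0],"twist":0},
])

```text
time: 39.2
tool_pos: [0.5235, 0.008, 0.3165]
tool_rot: [-3.141, 0.001, -0.0]
contact_force: [0.2, 0.8, 0.0]
opening: 0.0005
```

```bash
python3 - <<'E'
from h import *
s=st(); c=cam("wrist"); im=robot.read_camera("wrist"); cv2.imwrite("pics/w17.png",im)
for u in levers(im,c): print("cap",u.round(1),atz(c,u,.024).round(4))
hsv=cv2.cvtColor(im,cv2.COLOR_BGR2HSV); g=cv2.inRange(hsv,(50,110,40),(80,255,255)); n,l,S,ce=cv2.connectedComponentsWithStats(g)
print("green",[(S[i].tolist(),ce[i].round(1).tolist(),atz(c,ce[i],.217).round(4).tolist()) for i in range(1,n) if S[i,4]>60])
print("black grip pred at z .1915 px",proj(c,[[.5667,.0205,.1915],[.5667,.0205,.163],[.5667,.0205,.1515]]).round(0).tolist())
g=cv2.inRange(hsv,(0,0,0),(180,255,50)); g[240:]=0; n,l,S,ce=cv2.connectedComponentsWithStats(g)
print("blk",[(S[i].tolist(),ce[i].round(1).tolist()) for i in range(1,n) if S[i,4]>60])
for cm in("wrist","scene","side"):
  robot.read_camera(cm)
  for q in("lever_right_1_mid","rotor_black_grip","rotor_green_grip","battery_pack","screwdriver","tape_roll"):
    if cm=="wrist" and "rotor" not in q: continue
    print(cm,q,[(round(r["score"],2),np.round(r["xy"]).tolist()) for r in robot.regions_of(cm,q)[:2]])
E
```

```text
{'time': 39.2, 'qpos': [-0.1314, 0.2867, 1.3567, 0.0005, 1.4995, 1.4397], 'tool_pos': [0.5235, 0.008, 0.3165], 'tool_rot': [-3.141, 0.0012, -0.0003], 'contact_force': [0.217, 0.7714, 0.0428], 'opening': 0.0005}
cap [439.3 114.4] [ 0.5977 -0.2155  0.024 ]
cap [133.5 119.9] [0.5902 0.2069 0.024 ]
cap [103.6 121.3] [0.5887 0.2492 0.024 ]
green [([248, 0, 46, 52, 1838], [270.5, 25.6], [0.6619, 0.0125, 0.217])]
black grip pred at z .1915 px [[263.0, 152.0], [264.0, 148.0], [265.0, 147.0]]
blk [([239, 0, 64, 65, 1577], [270.1, 36.2]), ([0, 55, 42, 52, 1119], [21.0, 82.2]), ([184, 85, 26, 6, 90], [196.0, 87.2]), ([237, 90, 70, 81, 1699], [266.6, 122.4]), ([328, 97, 22, 4, 63], [338.4, 98.2]), ([418, 103, 30, 23, 355], [427.6, 114.0]), ([95, 109, 60, 24, 776], [128.7, 120.3])]
wrist rotor_black_grip [(0.57, [268.0, 121.0])]
wrist rotor_green_grip [(0.71, [274.0, 49.0])]
scene lever_right_1_mid []
scene rotor_black_grip [(0.74, [249.0, 252.0]), (0.64, [257.0, 232.0])]
scene rotor_green_grip [(0.78, [451.0, 247.0]), (0.64, [257.0, 292.0])]
scene battery_pack [(0.8, [171.0, 232.0])]
scene screwdriver [(0.66, [110.0, 291.0])]
scene tape_roll [(0.83, [390.0, 276.0])]
side lever_right_1_mid []
side rotor_black_grip [(0.49, [255.0, 191.0])]
side rotor_green_grip [(0.72, [198.0, 369.0]), (0.55, [258.0, 203.0])]
side battery_pack [(0.79, [301.0, 198.0])]
side screwdriver []
side tape_roll [(0.66, [196.0, 299.0])]
```

Request:
carry_out([
  {"jaw":0,"travel":[0.8,-0.06,0],"twist":0},
  {"jaw":0,"travel":[0.8,0,0],"twist":0},
  {"jaw":0,"travel":[0.69,0,0],"twist":0},
  {"jaw":0,"travel":[0,0,0.6],"twist":0},
  {"jaw":0,"travel":[0,0,0.6],"twist":0},
  {"jaw":0,"travel":[0,0,0.1],"twist":0},
  {"jaw":0,"travel":[0,0,0],"twist":0},
  {"jaw":0,"travel":[0,0,0],"twist":0},
])

```text
time: 41.1
tool_pos: [0.6617, 0.0111, 0.2412]
tool_rot: [3.141, -0.004, -0.0]
contact_force: [-0.2, 0.4, 0.8]
opening: 0.0005
```

Request:
carry_out([
  {"jaw":0,"travel":[0,0,0.2],"twist":0},
  {"jaw":0,"travel":[0,0,0.2],"twist":0},
  {"jaw":0,"travel":[0,0,0],"twist":0},
  {"jaw":0,"travel":[0,0,0],"twist":0},
])

```text
time: 41.6
tool_pos: [0.662, 0.011, 0.2208]
tool_rot: [3.14, -0.008, 0.0]
contact_force: [-6.6, -0.6, 25.7]
opening: 0.0002
```

Request:
carry_out([
  {"jaw":0,"travel":[0,0,0.05],"twist":0},
  {"jaw":0,"travel":[0,0,0],"twist":0},
  {"jaw":0,"travel":[0,0,0],"twist":0},
])

```text
time: 41.98
tool_pos: [0.6621, 0.011, 0.2205]
tool_rot: [3.14, -0.011, 0.0]
contact_force: [-10.6, 0.9, 37.0]
opening: 0.0003
```

Request:
carry_out([
  {"jaw":0,"travel":[0,0,-0.08],"twist":0},
  {"jaw":0,"travel":[0,0,0],"twist":0},
  {"jaw":0,"travel":[0,0,0],"twist":0},
])

```text
time: 42.35
tool_pos: [0.6619, 0.0111, 0.221]
tool_rot: [3.141, -0.006, -0.0]
contact_force: [-3.7, 0.0, 19.4]
opening: 0.0006
```

Request:
carry_out([
  {"jaw":0,"travel":[0,0,-0.05],"twist":0},
  {"jaw":0,"travel":[0,0,0],"twist":0},
  {"jaw":0,"travel":[0,0,0],"twist":0},
])

```text
time: 42.72
tool_pos: [0.6618, 0.0111, 0.2212]
tool_rot: [3.141, -0.004, -0.0]
contact_force: [0.3, -1.0, 9.5]
opening: 0.0006
```

Request:
carry_out([
  {"jaw":0,"travel":[0,0,-0.05],"twist":0},
  {"jaw":0,"travel":[0,0,0],"twist":0},
  {"jaw":0,"travel":[0,0,0],"twist":0},
])

```text
time: 43.1
tool_pos: [0.6611, 0.0111, 0.2225]
tool_rot: [3.141, -0.0, -0.0]
contact_force: [2.9, 0.2, 2.8]
opening: 0.0004
```

Request:
carry_out([
  {"jaw":0,"travel":[0,0,-0.08],"twist":0},
  {"jaw":0,"travel":[0,0,0],"twist":0},
  {"jaw":0,"travel":[0,0,0],"twist":0},
])

```text
time: 43.48
tool_pos: [0.6605, 0.0112, 0.2272]
tool_rot: [3.142, 0.001, -0.0]
contact_force: [0.6, 0.2, 2.5]
opening: 0.0008
```

The force profile fits: a hard stop at z≈0.221, and only 2.5–2.8 N of spring force from there up to 0.227. The button went fully down and is following back up. I'm retreating and running the last checks.

Request:
carry_out([
  {"jaw":0,"travel":[0,0,-0.5],"twist":0},
  {"jaw":0,"travel":[0,0,-0.8],"twist":0},
  {"jaw":0,"travel":[-0.8,0,-0.3],"twist":0},
  {"jaw":0,"travel":[-0.8,0,0],"twist":0},
  {"jaw":0,"travel":[-0.8,0,0],"twist":0},
  {"jaw":0,"travel":[-0.6,0,0],"twist":0},
  {"jaw":0,"travel":[0,0,0],"twist":0},
  {"jaw":0,"travel":[0,0,0],"twist":0},
])

```text
time: 44.48
tool_pos: [0.4814, 0.0111, 0.3237]
tool_rot: [3.142, -0.0, -0.0]
contact_force: [0.4, 0.7, 0.3]
opening: 0.0003
```

```bash
python3 - <<'E'
from h import *
s=st(); c=cam("wrist"); im=robot.read_camera("wrist"); cv2.imwrite("pics/w18.png",im)
for u in levers(im,c): print("cap",u.round(1),atz(c,u,.024).round(4))
hsv=cv2.cvtColor(im,cv2.COLOR_BGR2HSV); g=cv2.inRange(hsv,(50,110,40),(80,255,255)); n,l,S,ce=cv2.connectedComponentsWithStats(g)
print("green",[(S[i].tolist(),ce[i].round(1).tolist()) for i in range(1,n) if S[i,4]>40])
g=cv2.inRange(hsv,(0,0,0),(180,255,50)); g[240:]=0; n,l,S,ce=cv2.connectedComponentsWithStats(g)
for i in range(1,n):
    if S[i,4]>200:
        b=(S[i,0]+S[i,2]/2,S[i,1]+S[i,3]); print("blk",S[i].tolist(),"near end at z.1915",atz(c,b,.1915).round(4))
print("predicted black grip near end px",proj(c,[[.549,.0217,.1885],[.549,.0217,.1485]]).round(0).tolist(),"button top px",proj(c,[[.661,.0115,.2275]]).round(0).tolist())
a=cv2.imread("pics/side0.png");b=robot.read_camera("side")
for n,bx in(("battery side",(285,190,320,210)),("tape side",(180,285,215,318)),):
    x0,y0,x1,y1=bx; print(n,np.abs(a[y0:y1,x0:x1].astype(int)-b[y0:y1,x0:x1]).mean().round(1))
a=cv2.imread("pics/scene0.png");b=robot.read_camera("scene"); cv2.imwrite("pics/s18.png",b)
for n,bx in(("battery",(155,212,190,255)),("tape",(370,262,405,295)),("driver",(98,268,120,330)),("orange",(162,172,208,200)),("turq",(288,170,308,208)),("pink",(425,228,490,278))):
    x0,y0,x1,y1=bx; print(n,np.abs(a[y0:y1,x0:x1].astype(int)-b[y0:y1,x0:x1]).mean().round(1))
E
```

```text
{'time': 44.475, 'qpos': [-0.1362, 0.2004, 1.4518, -0.0, 1.4891, 1.4348], 'tool_pos': [0.4814, 0.0111, 0.3237], 'tool_rot': [3.1415, -0.0003, -0.0002], 'contact_force': [0.4297, 0.6928, 0.2833], 'opening': 0.0003}
cap [443.1  82.6] [ 0.5979 -0.2158  0.024 ]
cap [134.4  88.2] [0.5904 0.2065 0.024 ]
cap [103.9  89.6] [0.5891 0.2492 0.024 ]
green [([200, 45, 19, 6, 78], [209.1, 47.5]), ([327, 55, 18, 6, 83], [335.7, 57.4])]
blk [256, 0, 38, 8, 215] near end at z.1915 [0.6406 0.0125 0.1915]
blk [0, 22, 42, 54, 1162] near end at z.1915 [0.5907 0.2336 0.1915]
blk [184, 29, 31, 16, 286] near end at z.1915 [0.6132 0.0757 0.1915]
blk [218, 34, 111, 90, 2410] near end at z.1915 [0.5487 0.0141 0.1915]
blk [329, 45, 28, 11, 206] near end at z.1915 [ 0.6046 -0.0447  0.1915]
blk [421, 71, 30, 24, 402] near end at z.1915 [ 0.5739 -0.128   0.1915]
blk [95, 77, 61, 25, 813] near end at z.1915 [0.568  0.144  0.1915]
predicted black grip near end px [[265.0, 124.0], [267.0, 122.0]] button top px [[276.0, -41.0]]
battery side 6.4
tape side 6.3
battery 2.7
tape 3.0
driver 2.7
orange 3.1
turq 6.3
pink 6.3
```

```bash
python3 -c "
from h import *
print(robot.hand_in()); st()"
```

```text
the job is handed in; nothing more can be done
None
the job is handed in; nothing more can be done
```

The job is handed in, at about 45 s of the 210 s limit. No red rotor was in the scene; I found two rotors and three levers and put them all away.

- **Rotors:** The green rotor went into the middle slot and the black into the top slot. Each was pushed until the tool stopped moving, with force rising to -13 N and -18 N. In the last wrist picture the end of the black grip was within 1 mm of where it should be when home. The green grip was hidden under the black one by then. I had confirmed the green seating by picture before inserting the black.
- **Levers:** Both left-hand levers are in the blue bin and the one right-hand lever is in the yellow bin. The last cap positions all lie inside the bins. The right-hand lever was knocked about 36 mm aside during the run, so I measured it again before picking it up.
- **Start button:** I pressed it last. It reached a hard stop at z≈0.221, with only 2.5–2.8 N of spring force up to 0.227. It was out of view after I retreated, so its return rests on that force reading. The press peaked at 37 N through the fingertips, close to the 40 N limit set for the arm and gripper body.
- **Things to leave alone:** The battery pack, screwdriver, tape roll and orange look-alike show almost no change in the scene camera. The turquoise and pink look-alikes differ slightly more, which I put down to the arm's shadow but did not check further. I never moved close to either.
- **Measurements that disagreed:** The side camera placed the dryer's front edge 1–2 cm from the other two cameras. I relied on the wrist camera, and the contact points agreed with it.

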